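# Clear the ball mill and recover its balls

### The job

First sweep every piece of broken jar off the mill's deck into the scrap pan in front of it with the brush. Then use the wire scoop to move all the whole balls from the wash basin into the drying tray, letting the small chips drop back so that they all stay in the basin; never touch the broken pieces or the balls with the fingers, and do not disturb the bottle, the beaker, the pen or the small cup. Leave both scoop and brush standing upright on the rubber mat.

Things in the scene. Friction and masses are not known exactly. Their poses are not given: they have to be found in the camera images.
- mill: Benchtop ball mill, fixed. Origin on the table under the centre of its flat steel deck: deck top at z 45 mm, x -95 to +95, y -70 to +70 mm clear; guards 26 mm high, 8 mm thick at both sides and the rear (+x); front (-x) open to the scrap pan. White housing 200 mm tall, its face at y = +80 mm, x -120 to +180 mm.
- pan (a point): Centre of the floor of the scrap pan, which is part of the mill and lies directly before and below the deck's open edge: inside 115 mm (mill x, -210 to -95 mm) by 150 mm (mill y), floor 4 mm, walls 36 mm above the table.
- basin: White oblong wash basin, fixed, dry. Inside 270 mm long (x, -135 to +135) and 168 mm wide (y); walls 6 mm thick, rim 55 mm above the table. The flat floor slopes down towards +x by 0.07 rad, so balls roll to the +x end: floor height (mm) = 17.5 - 0.07 x. Origin on the table under the centre; z up.
- tray: Square aluminium drying tray, fixed. Outside 180 x 180 mm, walls 5 mm thick and 50 mm high, floor 5 mm thick. Origin on the table under its centre; z up.
- mat: Flat black rubber tool mat, fixed, 170 mm (x) by 470 mm (y), 4 mm thick. Origin on the table under its centre, so its top is at z = 4 mm.
- scoop: Steel wire scoop, about 0.22 kg, on the mat. Floor: five round tines 5 mm thick along x from -58 to +58 mm, at y = 0, +-35, +-70 mm (30 mm gaps). Wire rails 24 and 42 mm high at the sides (outer width 156 mm, sloping down beyond x = 16 mm) and back (x = -55 mm); mouth (+x) open. Origin at the underside of the tines, under the middle of the grip; z up.
- scoop_grip (a point): Centre of the scoop's black plastic grip block, 126 mm straight above the scoop's origin: 24 mm (scoop x) by 52 mm (scoop y) by 42 mm high, pinched across scoop x from above. Two slanted wires carry it from the back of the scoop. Axes as the scoop.
- brush: Stiff bench brush standing on its bristles on the mat, 0.2 kg: bristle block 26 mm (x) by 114 mm (y), 35 mm high, does not bend; wooden head 34 x 120 mm up to 51 mm; upright wooden grip block 24 mm (x) by 50 mm (y) from 51 to 97 mm, pinched across x from above. Same front and back. Origin at the centre of the underside; z up.
- ball0: Intact white ceramic grinding ball, 36 mm in diameter, 65 g, in the basin; origin at its centre. May be absent.
- ball1: Intact white ceramic grinding ball, 36 mm in diameter, 65 g, in the basin; origin at its centre. May be absent.
- ball2: Intact white ceramic grinding ball, 36 mm in diameter, 65 g, in the basin; origin at its centre. May be absent.
- ball3: Intact white ceramic grinding ball, 36 mm in diameter, 65 g, in the basin; origin at its centre. May be absent.
- chip0: White ceramic chip broken off a ball, 16 x 15 x 14 mm, 10 g, in the basin among the balls; fingers may touch it; origin at the centre of its underside.
- chip1: White ceramic chip broken off a ball, 16 x 15 x 14 mm, 10 g, in the basin among the balls; fingers may touch it; origin at the centre of its underside.
- chip2: White ceramic chip broken off a ball, 16 x 15 x 14 mm, 10 g, in the basin among the balls; fingers may touch it; origin at the centre of its underside.
- chip3: White ceramic chip broken off a ball, 16 x 15 x 14 mm, 10 g, in the basin among the balls; fingers may touch it; origin at the centre of its underside.
- scrap0: Chunky white piece of broken jar, 32 to 40 mm long, 24 to 30 mm wide, 22 to 28 mm high, 40 g, on the mill's deck; origin at the centre of its underside. May be absent.
- scrap1: Chunky white piece of broken jar, 32 to 40 mm long, 24 to 30 mm wide, 22 to 28 mm high, 40 g, on the mill's deck; origin at the centre of its underside. May be absent.
- scrap2: Chunky white piece of broken jar, 32 to 40 mm long, 24 to 30 mm wide, 22 to 28 mm high, 40 g, on the mill's deck; origin at the centre of its underside. May be absent.
- scrap3: Chunky white piece of broken jar, 32 to 40 mm long, 24 to 30 mm wide, 22 to 28 mm high, 40 g, on the mill's deck; origin at the centre of its underside. May be absent.
- reagent_bottle: White plastic bottle, 68 mm in diameter, 150 mm tall, standing beyond the basin and tray; a bystander. Origin at the underside.
- beaker: Glass beaker, 72 mm in diameter, 85 mm tall, beyond the mill deck; a bystander. Origin at the underside.
- marker: Black marker pen, 120 mm long, 14 mm thick, lying beyond the basin and tray; a bystander. Origin at the underside of its blunt end, x along it.
- weigh_cup: White plastic cup, 56 mm in diameter, 50 mm tall, right of the mat; a bystander. Origin at the underside.

How it is judged (in metres and radians):
On the way, in this order (a step that is already met when the one before it is completed fails the run):
1. every broken piece lies in the scrap pan (((x of scrap0 in the frame of mill between -0.216 and -0.09 m and y of scrap0 in the frame of mill between -0.078 and 0.078 m and z of scrap0 in the frame of mill between -0.002 and 0.044 m) or (x of scrap0 in the frame of mill between -0.216 and -0.105 m and y of scrap0 in the frame of mill between -0.078 and 0.078 m and z of scrap0 in the frame of mill between -0.002 and 0.075 m)) and ((x of scrap1 in the frame of mill between -0.216 and -0.09 m and y of scrap1 in the frame of mill between -0.078 and 0.078 m and z of scrap1 in the frame of mill between -0.002 and 0.044 m) or (x of scrap1 in the frame of mill between -0.216 and -0.105 m and y of scrap1 in the frame of mill between -0.078 and 0.078 m and z of scrap1 in the frame of mill between -0.002 and 0.075 m)) and ((x of scrap2 in the frame of mill between -0.216 and -0.09 m and y of scrap2 in the frame of mill between -0.078 and 0.078 m and z of scrap2 in the frame of mill between -0.002 and 0.044 m) or (x of scrap2 in the frame of mill between -0.216 and -0.105 m and y of scrap2 in the frame of mill between -0.078 and 0.078 m and z of scrap2 in the frame of mill between -0.002 and 0.075 m)) and ((x of scrap3 in the frame of mill between -0.216 and -0.09 m and y of scrap3 in the frame of mill between -0.078 and 0.078 m and z of scrap3 in the frame of mill between -0.002 and 0.044 m) or (x of scrap3 in the frame of mill between -0.216 and -0.105 m and y of scrap3 in the frame of mill between -0.078 and 0.078 m and z of scrap3 in the frame of mill between -0.002 and 0.075 m))), for 0.2 s.
2. every ball lies in the drying tray (x of ball0 in the frame of tray between -0.086 and 0.086 m and y of ball0 in the frame of tray between -0.086 and 0.086 m and z of ball0 in the frame of tray between 0.013 and 0.05 m and x of ball1 in the frame of tray between -0.086 and 0.086 m and y of ball1 in the frame of tray between -0.086 and 0.086 m and z of ball1 in the frame of tray between 0.013 and 0.05 m and x of ball2 in the frame of tray between -0.086 and 0.086 m and y of ball2 in the frame of tray between -0.086 and 0.086 m and z of ball2 in the frame of tray between 0.013 and 0.05 m and x of ball3 in the frame of tray between -0.086 and 0.086 m and y of ball3 in the frame of tray between -0.086 and 0.086 m and z of ball3 in the frame of tray between 0.013 and 0.05 m), for 0.2 s.
At the end, for the whole second after the job is handed in: All broken pieces present are inside the scrap pan, all balls present inside the drying tray and nearly at rest (under 0.06 m/s), all four chips inside the basin; scoop and brush each stand upright (within 0.12 rad), at rest, with their origin over the mat and no more than 12 mm above the table (all of step 1 and all of step 2 and x of chip0 in the frame of basin between -0.136 and 0.136 m and y of chip0 in the frame of basin between -0.085 and 0.085 m and z of chip0 in the frame of basin between -0.002 and 0.05 m and x of chip1 in the frame of basin between -0.136 and 0.136 m and y of chip1 in the frame of basin between -0.085 and 0.085 m and z of chip1 in the frame of basin between -0.002 and 0.05 m and x of chip2 in the frame of basin between -0.136 and 0.136 m and y of chip2 in the frame of basin between -0.085 and 0.085 m and z of chip2 in the frame of basin between -0.002 and 0.05 m and x of chip3 in the frame of basin between -0.136 and 0.136 m and y of chip3 in the frame of basin between -0.085 and 0.085 m and z of chip3 in the frame of basin between -0.002 and 0.05 m and x of scoop in the frame of mat between -0.085 and 0.085 m and y of scoop in the frame of mat between -0.235 and 0.235 m and z of each of scoop, brush in the frame of mat below 0.012 m and angle between each of scoop, brush's own z axis and vertical below 0.12 rad and linear speed of each of scoop, brush below 0.03 m/s and x of brush in the frame of mat between -0.085 and 0.085 m and y of brush in the frame of mat between -0.235 and 0.235 m and linear speed of each of ball0, ball1, ball2, ball3 below 0.06 m/s); the robot touches nothing.
It fails at once if the fingers touch a ball (over 1 N) (contact force between the fingers and ball0 above 1 N or contact force between the fingers and ball1 above 1 N or contact force between the fingers and ball2 above 1 N or contact force between the fingers and ball3 above 1 N).
It fails at once if the fingers touch a broken piece (over 1 N) (contact force between the fingers and scrap0 above 1 N or contact force between the fingers and scrap1 above 1 N or contact force between the fingers and scrap2 above 1 N or contact force between the fingers and scrap3 above 1 N).
It fails at once if the bottle, the beaker, the pen or the small cup is moved more than 30 mm (distance of any of reagent_bottle, beaker, marker, weigh_cup from where it was at the start of the episode above 0.03 m).
Of ball0, ball1, ball2, ball3 only 2 to 4 are there at a start; the rules pass over those that are not, and their reading is None.
Of scrap0, scrap1, scrap2, scrap3 only 2 to 4 are there at a start; the rules pass over those that are not, and their reading is None.
At some moment in a run one of scrap0, scrap1, scrap2, scrap3 may be knocked a few centimetres aside while the robot is not near it.
It also fails if it takes over 176 s, if anything falls off the work surface, if the arm or the gripper's body presses on something with over 40 N, if the wrist force passes 120 N, or if a joint passes its speed limit or range.

### The arm

A 7-joint arm with a two-finger parallel gripper is mounted at the origin on the work surface. World frame = base frame: x ahead of the robot, y to its left, z up, the work surface at z = 0. Lengths are in mm, angles in rad, forces in N, time in s.
With the tool pointing down it reaches from about 400 to 875 mm from the base axis. Payload 4.4 kg.
Tool frame: the origin (TCP) lies midway between the tips of the shut fingers; the grasp point (between the pads) lies 19 mm behind it; x points along the fingers, y is the direction in which the jaws open and shut, and the axes are right-handed (so a half turn about x gives the same grasp; the last joint's range is limited). The gripper opens to 85 mm and grips with 20 to 120 N. Pads are 22 mm wide; open, the fingers measure 114 mm over their backs; the gripper's body (76 mm by 85 mm) begins 54 mm behind the grasp point. The pads swing forward as they close: fully open they stand 13 mm farther back than shut.
Start: joints at [1.134, 0.628, 0.038, 1.517, -0.027, 0.996, -0.02], TCP at [235.563, -605.828, 231.313] pointing down, gripper open.
Joint ranges: [-3.06, 3.06], [-0.37, 2.12], [-1.25, 1.32], [0.18, 2.47], [-1.1, 4.24], [0.23, 1.98], [-2.94, 2.94]. Speed limits (rad/s): [2.57, 2.57, 3.14, 3.14, 3.14, 3.14, 3.14].

### API

Orientations are given as [roll, pitch, yaw] about the fixed x, y, z axes, in that order (R = Rz(yaw) Ry(pitch) Rx(roll)).
In Python, from cell import ctrl gives the robot as it stands.
- The arm moves only by the tool arm_command, never from a script. Its argument "series" is a list of rows, each a list of 7 numbers: the opening, from 0 (shut) to 1 (fully open), then the shift along the world's x, y, z in cm, then the turn, a rotation vector about the world's x, y, z in degrees. In form: [[claw, x, y, z, rx, ry, rz], ...]. A call has 1 to 20 rows; each row shifts and turns the commanded pose from where the row before left it; what a row does not reach is not made up. A row lasts 1/12 s, in which the tool goes at most 41.7 mm and 7.16 degrees, less where a joint would pass 70% of its speed; a pose out of reach is approached as far as the arm can. A call with a gripper value outside its range is refused whole. The fingers move at their own pace and stop on an object; the grip force is fixed at half the most. Time passes only in rows, so rows that do not move let the fingers close. It gives the time, the measured TCP pose, the force and the opening at its end, in the units of the state.
- ctrl.read_state(): the state, without advancing time (a new reading comes with each control period).
- ctrl.get_image(name): name is "side" or "top" or "wrist"; returns the picture (400x640x3 uint8, blue, green, red); there is no depth.
- ctrl.calibration(name): a dict with "fovy" (degrees; the focal length in pixels is half the picture's height over the tangent of half this angle, whatever the lens; pixels are square), "cx", "cy" (the principal point, pixels), "k1" (the pictures are not rectified: a ray, as slopes to the right and down, at radius r is drawn at 1 + k1 r^2 times it, then the intrinsics apply), "cam_to_world" (4x4, takes a point from camera to world coordinates); the wrist camera has in their place "T_tool_cam" (4x4, takes a point from camera to tool coordinates, whose origin is the TCP and whose axes are the tool frame's). Camera axes: x right, y up, looking along -z (the intrinsics and any distortion apply to the point x, -y, -z); pixel columns grow to the right and rows downward; lengths in mm; the calibration is good to about 2 mm. A picture is of the moment at which its call begins: read the wrist's pose just before it. calibration takes no time and is no camera call.
- ctrl.finish_job(): hands the job in, once; it reports no verdict.
Trained networks look in the newest picture that a camera, given by its name, has taken for a name from the list of things; names that differ only in an ending like _2 or _b are one class to them, and where a whole thing is asked for, a point or a joint stands for the part that bears it (a point fixed in the world has none). Each returns a list of dicts, best first, with "conf" (0 to 1); they miss things now and then, are a little off and sometimes report something else, mostly with a low value. They report only what shows in the picture. A call takes as long as a camera call.
- ctrl.spot_in(label, camera): "centre" ([x, y, z] in mm, in world coordinates, good to about 4 mm: the middle of the surface that is visible of it).
The state is a dict: "clock": time; "qpos": joint angles; "qd": joint speeds; "tau": joint torques, N m; "eef_pos": TCP position; "tool_rot": TCP orientation; "force": force on the tool from outside, world axes, zero at the start; "torque": the same for the moment, N m; "width": finger opening in mm.
Only numpy, scipy, OpenCV 4.12 (cv2) and the standard library are available. Lean on these libraries where they do the work, as an engineer would, in place of code of your own. Each camera call takes 0.05 s, during which the arm holds its last target.

## Working session

There is one attempt and no reset: what is moved stays moved. The work goes in short steps, Python scripts to look and compute and a tool call to move; the robot and the scene stay as the last step left them, time stands still between calls to the robot, and variables do not carry over. Pictures are saved under pics/ and viewed, and the job is handed in when it is done.

Besides the shell and the picture viewer there is one more tool, called after "Request:" as name(argument=value, ...) on one line, values as JSON. arm_command: Moves the arm, as the interface text tells. Its arguments: {"type":"object","properties":{"series":{"type":"array"}},"required":["series"]}

```bash
mkdir -p pics; ls
python3 - <<'E'
from cell import ctrl
import cv2
s=ctrl.read_state(); print(s)
for n in ['side','top','wrist']:
    im=ctrl.get_image(n); cv2.imwrite(f'pics/{n}0.png',im)
    c=ctrl.calibration(n); print(n,c)
E
```

```text
pics
{'clock': 0.0, 'qpos': array([ 1.13419741,  0.62932484,  0.03841996,  1.51835048, -0.0270106 ,
        0.99629691, -0.0200356 ]), 'qd': array([-8.55281789e-04,  2.11955417e-04, -9.77959531e-04,  1.47428979e-03,
        8.65193783e-04,  4.63637093e-05,  8.93036185e-04]), 'tau': array([ 1.54872018e-04, -5.63395858e+01,  1.22634351e+00, -1.93446833e+01,
        1.10880670e-02,  1.04918561e-02, -6.51873094e-06]), 'eef_pos': array([ 235.3543578 , -605.23674417,  230.40807505]), 'tool_rot': array([-1.57005482,  1.56893383,  1.94231357]), 'force': array([ 0.97857788,  0.41720291, -0.19223783]), 'torque': array([ 0.00384798,  0.00057856, -0.03106341]), 'width': 85.85072220441047}
side {'fovy': 51.91476980763005, 'cx': 325.1452499792199, 'cy': 205.28906367256963, 'k1': -0.0015821788307186877, 'cam_to_world': array([[-6.94133311e-01,  3.77623451e-01, -6.12845393e-01,
        -4.66265768e+01],
       [-7.19680423e-01, -3.82335935e-01,  5.79550966e-01,
         6.04732233e+02],
       [-1.54607807e-02,  8.43338462e-01,  5.37160314e-01,
         6.37679810e+02],
       [ 0.00000000e+00,  0.0
[... 295 characters left out ...]
 -2.74817723e-02, -8.84067886e-03,
         1.70360320e+01],
       [-1.30502773e-02,  1.56996934e-01,  9.87512862e-01,
         1.12357073e+03],
       [ 0.00000000e+00,  0.00000000e+00,  0.00000000e+00,
         1.00000000e+00]])}
wrist {'fovy': 58.17725335094347, 'cx': 320.0077461117428, 'cy': 201.9112645572183, 'k1': -0.05370117993882931, 'T_tool_cam': array([[ 1.24137381e-03,  2.65963104e-01, -9.63982410e-01,
        -1.41080562e+02],
       [ 9.99999217e-01, -4.80754519e-04,  1.15511430e-03,
         1.76228995e-01],
       [-1.56221115e-04, -9.63983089e-01, -2.65963492e-01,
        -6.81506547e+01],
       [ 0.00000000e+00,  0.00000000e+00,  0.00000000e+00,
         1.00000000e+00]])}
```

View pics/top0.png

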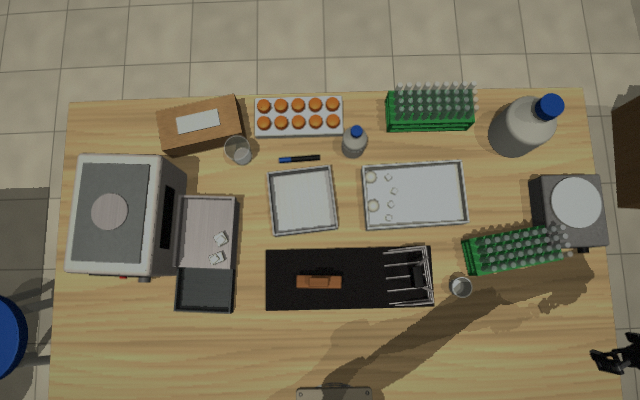

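View pics/side0.png

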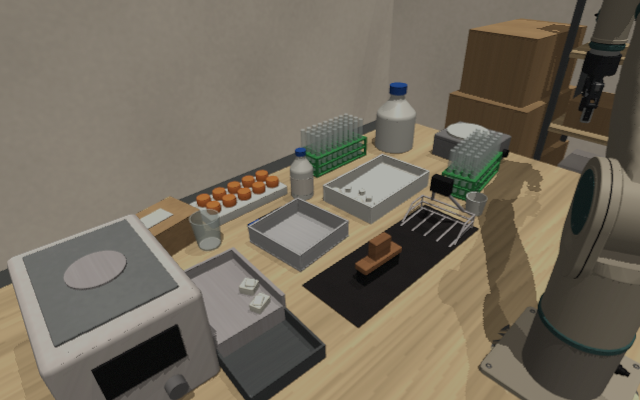

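View pics/wrist0.png

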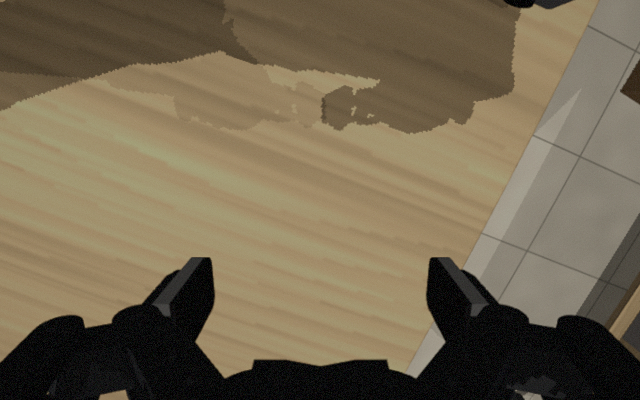

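Run:
```python
from cell import ctrl
import numpy as np
for n in ['mill','pan','basin','tray','mat','scoop','scoop_grip','brush','ball0','chip0','scrap0','reagent_bottle','beaker','marker','weigh_cup']:
    r=ctrl.spot_in(n,'top')
    print(n,[(round(d['conf'],2),np.round(d['centre']).tolist()) for d in r])
```

```text
mill [(0.85, [529.0, 431.0, 195.0])]
pan [(0.83, [527.0, 432.0, 197.0]), (0.3, [674.0, -122.0, 44.0])]
basin [(0.76, [618.0, -255.0, 17.0])]
tray [(0.82, [616.0, 74.0, 4.0])]
mat [(0.95, [402.0, -43.0, 4.0])]
scoop [(0.68, [393.0, -219.0, 37.0])]
scoop_grip [(0.94, [400.0, -220.0, 39.0]), (0.53, [531.0, 429.0, 195.0])]
brush [(0.9, [388.0, 27.0, 55.0]), (0.21, [458.0, 309.0, 61.0])]
ball0 [(0.52, [592.0, -124.0, 41.0])]
chip0 []
scrap0 [(0.56, [460.0, 309.0, 65.0]), (0.51, [512.0, 296.0, 67.0])]
reagent_bottle [(0.69, [754.0, -70.0, 100.0])]
beaker [(0.79, [767.0, 253.0, 45.0]), (0.4, [531.0, 432.0, 197.0])]
marker [(0.68, [742.0, 79.0, 12.0]), (0.42, [528.0, 429.0, 196.0])]
weigh_cup [(0.83, [364.0, -360.0, 23.0])]
```

```bash
cat > h.py <<'E'
import numpy as np, cv2
from cell import ctrl
from scipy.spatial.transform import Rotation as R
def cam(n,st=None):
    c=ctrl.calibration(n)
    if 'cam_to_world' in c: T=np.array(c['cam_to_world'])
    else:
        st=st or ctrl.read_state()
        W=np.eye(4); W[:3,:3]=R.from_euler('xyz',st['tool_rot']).as_matrix(); W[:3,3]=st['eef_pos']
        T=W@np.array(c['T_tool_cam'])
    return c,T
def proj(n,P,st=None):
    c,T=cam(n,st); P=np.atleast_2d(P).astype(float)
    p=(P-T[:3,3])@T[:3,:3]; f=200/np.tan(np.radians(c['fovy'])/2)
    s=np.c_[p[:,0],-p[:,1]]/(-p[:,2:3]); r2=(s**2).sum(1,keepdims=True)
    return s*(1+c['k1']*r2)*f+[c['cx'],c['cy']]
def unproj(n,uv,z,st=None):
    c,T=cam(n,st); f=200/np.tan(np.radians(c['fovy'])/2)
    d=(np.atleast_2d(uv)-[c['cx'],c['cy']])/f; s=d.copy()
    for _ in range(8): s=d/(1+c['k1']*(s**2).sum(1,keepdims=True))
    ray=np.c_[s[:,0],-s[:,1],-np.ones(len(s))]@T[:3,:3].T
    k=(z-T[2,3])/ray[:,2:3]
    return T[:3,3]+k*ray
def snap(n,tag):
    im=ctrl.get_image(n); cv2.imwrite(f'pics/{n}_{tag}.png',im); return im
def crop(im,x0,y0,x1,y1,s,name):
    o=cv2.resize(im[y0:y1,x0:x1],None,fx=s,fy=s,interpolation=cv2.INTER_CUBIC)
    for x in range((x0+9)//10*10,x1,10):
        cv2.line(o,((x-x0)*s,0),((x-x0)*s,6 if x%50 else 14),(0,0,255),1)
        if x%20==0: cv2.putText(o,str(x),((x-x0)*s-8,24),0,0.35,(0,0,255),1)
    for y in range((y0+9)//10*10,y1,10):
        cv2.line(o,(0,(y-y0)*s),(6,(y-y0)*s),(0,0,255),1)
        if y%20==0: cv2.putText(o,str(y),(8,(y-y0)*s+4),0,0.35,(0,0,255),1)
    cv2.imwrite('pics/'+name,o)
E
python3 - <<'E'
from h import *
im=cv2.imread('pics/top0.png')
crop(im,355,150,475,310,5,'c1.png'.replace('c1','c1')) if 0 else None
crop(im,355,150,475,240,6,'c_bas.png')
crop(im,255,235,445,320,4,'c_mat.png')
crop(im,165,185,345,315,4,'c_mill.png')
E
```

```text
(no output)
```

View pics/c_bas.png

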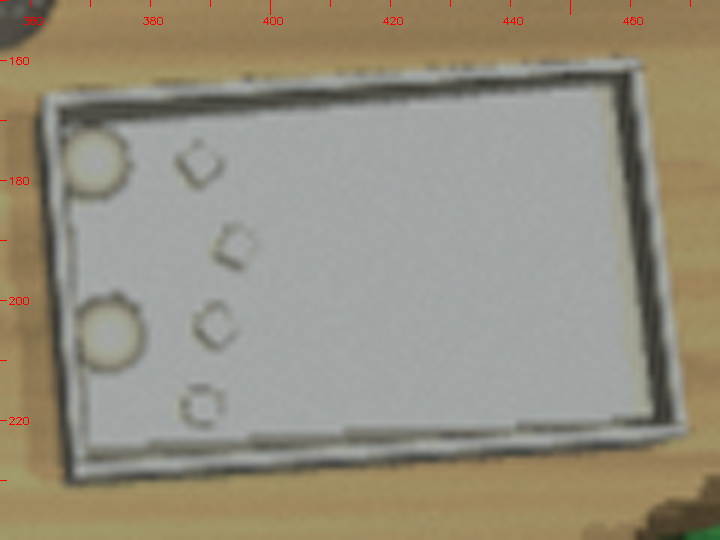

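View pics/c_mat.png

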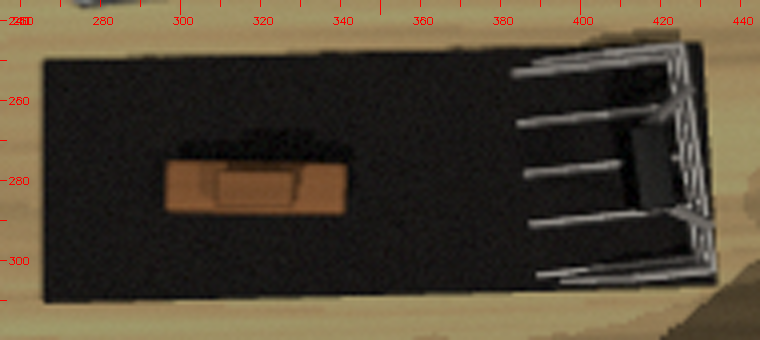

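View pics/c_mill.png

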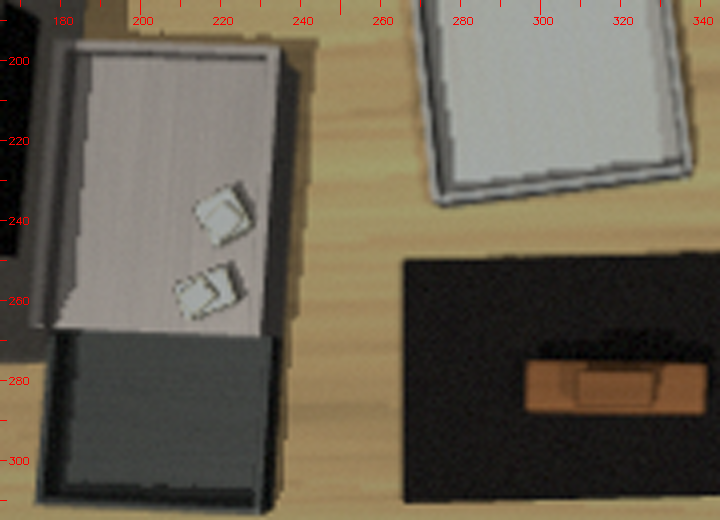

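```bash
cat > fit.py <<'E'
from h import *
from scipy.optimize import least_squares
def fit(name,model,uv,x0,cam='top'):
    model=np.array(model,float); uv=np.array(uv,float)
    def P(p):
        c,s=np.cos(p[2]),np.sin(p[2]); M=model.copy()
        M[:,0]=p[0]+c*model[:,0]-s*model[:,1]; M[:,1]=p[1]+s*model[:,0]+c*model[:,1]; return M
    r=least_squares(lambda p:(proj(cam,P(p))-uv).ravel(),x0,x_scale=[10,10,.1],loss='soft_l1')
    print(name,np.round(r.x[:2],1),'yaw',round(r.x[2],4),'res px',np.round((proj(cam,P(r.x))-uv),1).tolist())
    return r.x
def box(hx,hy,z): return [[hx,hy,z],[hx,-hy,z],[-hx,hy,z],[-hx,-hy,z]]
if __name__=='__main__':
    # basin: +x -> world +y => yaw ~ pi/2 ; basin y -> world -x
    fit('basin',[[141,-90,55],[141,90,55],[-141,-90,55],[-141,90,55]],[[361.8,165.5],[367,229.5],[461.5,160.5],[468.5,222.3]],[618,-255,1.55])
    fit('mat',[[85,235,4],[85,-235,4],[-85,235,4],[-85,-235,4]],[[266,249.8],[430,246],[266,310.5],[434,306.5]],[402,-43,0])
    fit('tray',[[90,-90,50],[90,90,50],[-90,-90,50],[-90,90,50]],[[267.5,171],[274,235],[331.5,165.5],[338,228]],[616,74,1.55])
    fit('brush',[[17,60,51],[17,-60,51],[-17,60,51],[-17,-60,51]],[[296.5,275.3],[342,275.8],[296.5,287.8],[341.5,288]],[388,27,0])
    # mill: pan front outer corners unknown thickness; use deck front edge z45 and pan wall
    fit('mill',[[103,-78,71],[-95,-70,45],[-95,70,45]],[[235,196.3],[231.8,268.3],[178,266.8]],[500,300,0])
    # scoop tines tips
    t=[[58,y,2.5] for y in (70,35,0,-35,-70)]
    fit('scoop',t,[[383.5,253],[384.5,265.8],[386.5,278.5],[388,291],[389.5,303.5]],[400,-220,1.5])
    print(unproj('top',[[370.5,177],[373,205.5]],27), unproj('top',[[388,177],[394,191],[390.5,204.5],[388.5,217.5]],28))
    print('scr',unproj('top',[[221,237],[216,258]],70))
    print('grip',unproj('top',[[418,276]],147))
E
python3 fit.py
```

```text
basin [ 618.9 -239. ] yaw 1.6043 res px [[-0.3, -0.1], [-0.5, 0.0], [0.1, -0.9], [0.8, 0.9]]
mat [394.6 -51.8] yaw -0.0034 res px [[-0.8, -0.3], [0.8, -0.5], [-0.7, 0.3], [0.6, 0.3]]
tray [613.2  71.3] yaw 1.6467 res px [[0.2, 0.3], [-1.0, -0.0], [0.0, -0.7], [0.5, 0.3]]
brush [387.6  31.6] yaw -0.0339 res px [[0.3, -0.2], [-0.5, -0.3], [0.1, 0.2], [-0.0, 0.4]]
mill [526.8 338.3] yaw -0.0559 res px [[0.1, -0.7], [-2.0, 0.4], [1.2, 0.2]]
scoop [ 379.9 -213.6] yaw 1.3885 res px [[-0.4, 50.6], [0.3, 25.2], [-0.1, -0.1], [0.1, -25.0], [0.2, -49.8]]
[[ 677.03604612 -122.19609584   27.        ]
 [ 594.51784763 -125.38476203   27.        ]] [[ 675.41295983 -171.91406626   28.        ]
 [ 634.30012141 -186.70823442   28.        ]
 [ 595.83531515 -174.67196233   28.        ]
 [ 559.08792127 -167.06860988   28.        ]]
scr [[512.95733293 292.35145426  70.        ]
 [457.02987222 305.20260366  70.        ]]
grip [[ 397.17041911 -211.76641413  147.        ]]
```

```bash
cat > f2.py <<'E'
from fit import *
p=fit('mill',[[103,-78,71],[-95,-70,45],[-210,75,36],[-210,-75,36],[-210,-75,4],],[[235,196.3],[231.8,268.3],[175.5,308.5],[230,310.5],[229,306]],[500,300,0])
p=fit('mill2',[[103,-78,71],[-95,-75,36],[-210,75,36],[-210,-75,36]],[[235,196.3],[231.8,268.3],[175.5,308.5],[230,310.5]],[500,300,0])
t=[[58,y,6.5] for y in (-70,-35,0,35,70)]
fit('scoop',t,[[383.5,253],[384.5,265.8],[386.5,278.5],[388,291],[389.5,303.5]],[400,-220,1.5])
im=cv2.resize(cv2.imread('pics/top0.png'),None,fx=4,fy=4,interpolation=cv2.INTER_CUBIC)
c,s=np.cos(p[2]),np.sin(p[2])
def line(pts,col):
    pts=np.array(pts,float); W=np.c_[p[0]+c*pts[:,0]-s*pts[:,1],p[1]+s*pts[:,0]+c*pts[:,1],pts[:,2]]
    cv2.polylines(im,[np.int32(proj('top',W)*4+2)],True,col,1)
line(box(95,70,45)[:2]+box(95,70,45)[:1:-1],(0,0,255))
line([[103,-78,71],[103,78,71],[-95,78,71],[-95,-78,71]],(0,255,0))
line([[-95,75,36],[-95,-75,36],[-210,-75,36],[-210,75,36]],(255,0,0))
line([[-95,75,4],[-95,-75,4],[-210,-75,4],[-210,75,4]],(255,255,0))
cv2.imwrite('pics/ov_mill.png',im[740:1280,640:1000])
E
python3 f2.py
```

```text
mill [529.4 337.9] yaw -0.0586 res px [[0.4, -1.6], [-1.9, -0.4], [-0.2, -0.0], [-0.2, 0.3], [3.5, 3.7]]
mill2 [528.5 338.5] yaw -0.0561 res px [[0.0, -1.3], [0.5, -0.1], [-0.3, 0.4], [-0.3, 0.6]]
scoop [ 395.3 -213.8] yaw 1.645 res px [[-0.2, 0.2], [0.4, -0.1], [-0.1, -0.2], [-0.1, -0.1], [0.0, 0.2]]
```

View pics/ov_mill.png

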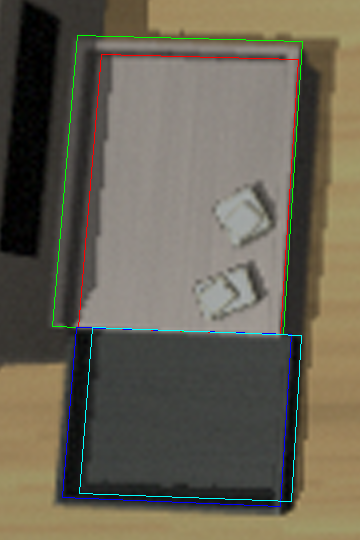

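Request:
arm_command(series=[[1, 2.15, 2.55, 0, 0, 0, 4], [1, 2.15, 2.55, 0, 0, 0, 4], [1, 2.15, 2.55, 0, 0, 0, 4], [1, 2.15, 2.55, 0, 0, 0, 4], [1, 2.15, 2.55, 0, 0, 0, 4], [1, 2.15, 2.55, 0, 0, 0, 4], [1, 2.15, 2.55, 0, 0, 0, 4], [1, 2.15, 2.55, 0, 0, 0, 4], [1, 2.15, 2.55, 0, 0, 0, 4], [1, 2.15, 2.55, 0, 0, 0, 4], [1, -0.6, 3.7, 0, 0, 0, 2.7], [1, -0.6, 3.7, 0, 0, 0, 2.7], [1, -0.6, 3.7, 0, 0, 0, 2.7], [1, -0.6, 3.7, 0, 0, 0, 2.7], [1, -0.6, 3.7, 0, 0, 0, 2.7], [1, -0.6, 3.7, 0, 0, 0, 2.7], [1, -0.6, 3.7, 0, 0, 0, 2.7], [1, -0.6, 3.7, 0, 0, 0, 2.7], [1, -0.6, 3.7, 0, 0, 0, 2.7], [1, -0.6, 3.7, 0, 0, 0, 2.7]])

```text
clock: 2.57
eef_pos: [390.2, 20.7, 231.7]
tool_rot: [1.446, 1.57, -0.154]
force: [0.4, 0.1, -0.5]
width: 85.6
```

```bash
cat >> h.py <<'E'
def show():
    st=ctrl.read_state(); M=R.from_euler('xyz',st['tool_rot']).as_matrix()
    print('t',round(st['clock'],2),'tcp',np.round(st['eef_pos'],1),'xdir',np.round(M[:,0],3),'jaw deg',round(np.degrees(np.arctan2(M[1,1],M[0,1])),2),'q',np.round(st['qpos'],2),'F',np.round(st['force'],1),'w',round(st['width'],1))
    return st
E
python3 - <<'E'
from h import *
show(); im=snap('wrist','a')
show()
E
```

```text
t 2.57 tcp [390.2  20.7 231.7] xdir [ 0.001 -0.    -1.   ] jaw deg -1.65 q [ 0.18  0.28 -0.38  2.18  0.16  0.71 -0.34] F [ 0.4  0.1 -0.5] w 85.6
t 2.62 tcp [389.2  28.2 232. ] xdir [ 0.001  0.004 -1.   ] jaw deg -0.98 q [ 0.17  0.28 -0.39  2.18  0.16  0.71 -0.34] F [-1.7  7.2 -0.5] w 85.2
```

View pics/wrist_a.png

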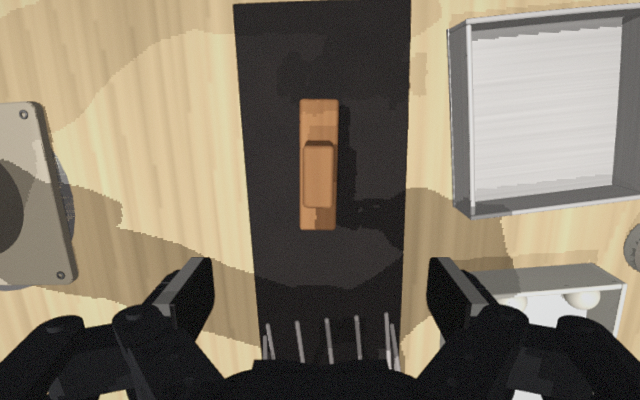

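Run:
```python
from h import *
st=show(); im=snap('wrist','b')
crop(im,230,0,420,400,2,'c_wb.png'); show()
print(proj('wrist',[[387.6,31.6,101],[387.6,31.6,55]],st))
```

```text
t 2.62 tcp [389.2  28.2 232. ] xdir [ 0.001  0.004 -1.   ] jaw deg -0.98 q [ 0.17  0.28 -0.39  2.18  0.16  0.71 -0.34] F [-1.7  7.2 -0.5] w 85.2
t 2.67 tcp [390.   24.7 231.9] xdir [ 0.001  0.002 -1.   ] jaw deg -1.13 q [ 0.18  0.28 -0.39  2.18  0.16  0.71 -0.34] F [-0.1 -0.6 -0.1] w 85.5
[[316.66872616 189.43618   ]
 [317.10411983 177.85886462]]
```

View pics/c_wb.png

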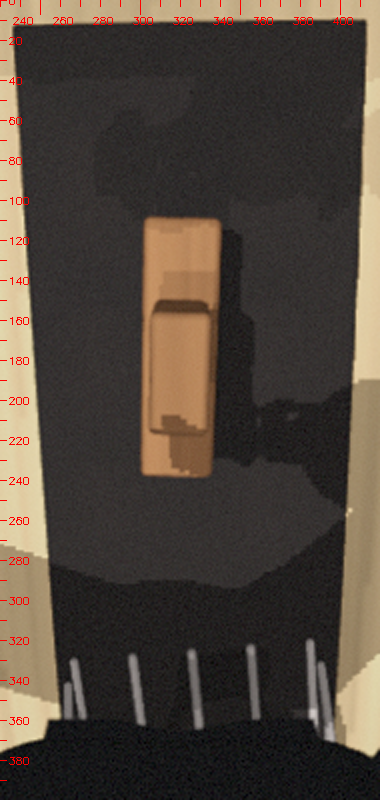

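Run:
```python
from h import *
from scipy.optimize import least_squares
st=show()
for uv,z in (([320,186],101),([319.6,173.5],55)): print(unproj('wrist',[uv],z,st))
```

```text
t 2.67 tcp [390.   24.7 231.9] xdir [ 0.001  0.002 -1.   ] jaw deg -1.13 q [ 0.18  0.28 -0.39  2.18  0.16  0.71 -0.34] F [-0.1 -0.6 -0.1] w 85.5
[[391.02533346  30.5541705  101.        ]]
[[390.70960417  31.71768482  55.        ]]
```

Request:
arm_command(series=[[1, -0.05, 0.6, 0, 0, 0, -0.4], [1, -0.05, 0.6, 0, 0, 0, -0.4], [1, 0, 0, -2, 0, 0, 0], [1, 0, 0, -2, 0, 0, 0], [1, 0, 0, -2, 0, 0, 0], [1, 0, 0, -2, 0, 0, 0], [1, 0, 0, -1, 0, 0, 0], [1, 0, 0, 0, 0, 0, 0], [1, 0, 0, 0, 0, 0, 0]])

```text
clock: 3.42
eef_pos: [389.6, 30.5, 141.0]
tool_rot: [-1.231, 1.57, -2.848]
force: [0.2, -0.0, 0.5]
width: 85.4
```

Run:
```python
from h import *
show()
```

```text
t 3.42 tcp [389.6  30.5 141. ] xdir [-0.001 -0.    -1.   ] jaw deg -2.68 q [ 0.06  0.45 -0.29  2.29  0.3   0.44 -0.52] F [ 0.2 -0.   0.5] w 85.4
```

Request:
arm_command(series=[[1, 0, 0, -1.5, 0, 0, 0.4], [1, 0, 0, -1.5, 0, 0, 0], [1, 0, 0, -1.5, 0, 0, 0], [1, 0, 0, -1.5, 0, 0, 0], [1, 0, 0, -1.3, 0, 0, 0], [1, 0, 0, 0, 0, 0, 0], [1, 0, 0, 0, 0, 0, 0]])

```text
clock: 4.0
eef_pos: [390.0, 30.7, 70.1]
tool_rot: [0.025, 1.57, -1.584]
force: [-0.6, 0.6, 0.1]
width: 85.2
```

Run:
```python
from h import *
show()
```

```text
t 4.0 tcp [390.   30.7  70.1] xdir [-0. -0. -1.] jaw deg -2.18 q [ 0.01  0.61 -0.23  2.34  0.58  0.24 -0.79] F [-0.6  0.6  0.1] w 85.2
```

Request:
arm_command(series=[[0, 0, 0, 0, 0, 0, 0], [0, 0, 0, 0, 0, 0, 0], [0, 0, 0, 0, 0, 0, 0], [0, 0, 0, 0, 0, 0, 0], [0, 0, 0, 0, 0, 0, 0], [0, 0, 0, 0, 0, 0, 0], [0, 0, 0, 0, 0, 0, 0], [0, 0, 0, 0, 0, 0, 0]])

```text
clock: 4.67
eef_pos: [389.7, 31.0, 70.2]
tool_rot: [0.601, 1.57, -1.008]
force: [-0.1, -0.2, 6.5]
width: 23.2
```

Run:
```python
from h import *
show()
```

```text
t 4.67 tcp [389.7  31.   70.2] xdir [ 0.001 -0.001 -1.   ] jaw deg -2.16 q [ 0.01  0.61 -0.23  2.34  0.59  0.24 -0.79] F [-0.1 -0.2  6.5] w 23.2
```

Request:
arm_command(series=[[0, 0, 0, 1.5, 0, 0, 0], [0, 0, 0, 2.5, 0, 0, 0], [0, 0, 0, 3, 0, 0, 0], [0, 0.5, 0.8, 3, 0, 0, 0], [0, 1.5, 2.4, 0, 0, 0, -0.1], [0, 1.5, 2.4, 0, 0, 0, -0.1], [0, 1.5, 2.4, 0, 0, 0, -0.1], [0, 1.5, 2.4, 0, 0, 0, -0.1], [0, 1.5, 2.4, 0, 0, 0, -0.1], [0, 1.5, 2.4, 0, 0, 0, -0.1], [0, 1.5, 2.4, 0, 0, 0, -0.1], [0, 1.5, 2.4, 0, 0, 0, -0.1], [0, 1.5, 2.4, 0, 0, 0, -0.1], [0, 1.5, 2.4, 0, 0, 0, -0.1], [0, 1.5, 2.4, 0, 0, 0, 0], [0, 1, 2, 0, 0, 0, 0], [0, 0, 0, 0, 0, 0, 0], [0, 0, 0, 0, 0, 0, 0], [0, 0, 0, 0, 0, 0, 0]])

```text
clock: 6.25
eef_pos: [568.5, 321.7, 168.8]
tool_rot: [-0.633, 1.567, -2.259]
force: [0.4, 0.1, -2.6]
width: 22.9
```

Run:
```python
from h import *
st=show(); snap('wrist','c'); im=snap('side','c'); 
im=snap('top','c'); crop(im,165,185,345,315,4,'c_c.png')
for c in ('top','side','wrist'): print([(round(d['conf'],2),np.round(d['centre']).tolist()) for d in ctrl.spot_in('scrap0',c)])
```

```text
t 6.25 tcp [568.5 321.7 168.8] xdir [-0.002 -0.003 -1.   ] jaw deg -3.14 q [-0.3   0.74 -0.45  1.56  0.37  0.94 -0.93] F [ 0.4  0.1 -2.6] w 22.9
[]
[(0.75, [454.0, 311.0, 62.0]), (0.62, [502.0, 301.0, 61.0])]
[(0.82, [460.0, 310.0, 63.0]), (0.64, [518.0, 298.0, 66.0])]
```

View pics/wrist_c.png

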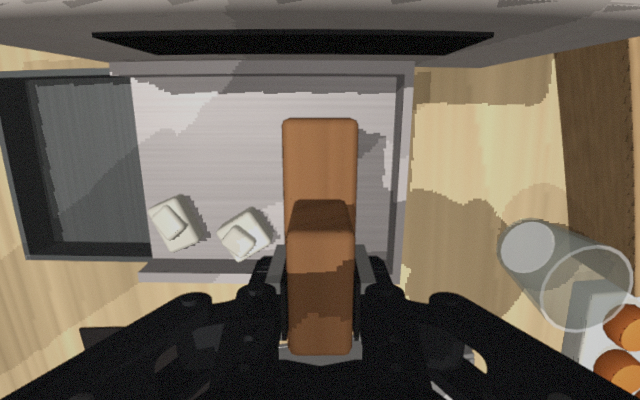

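View pics/c_c.png

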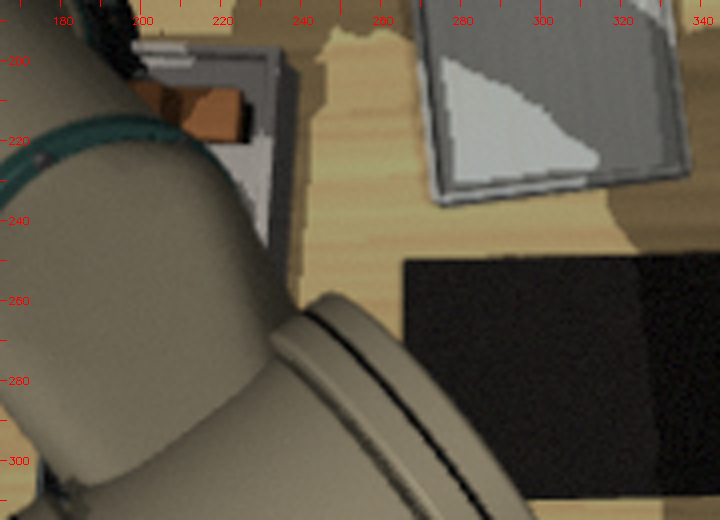

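View pics/side_c.png

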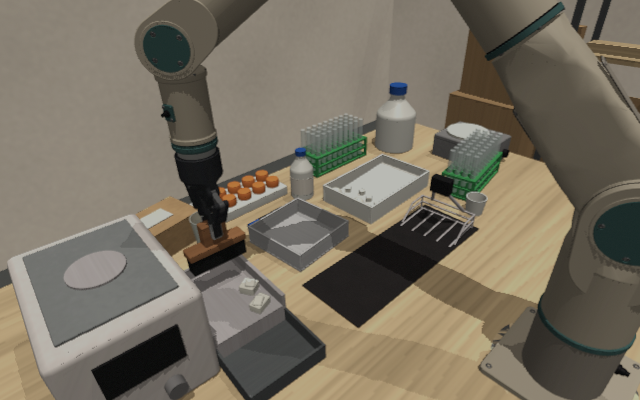

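Run:
```python
from h import *
st=ctrl.read_state()
im=cv2.imread('pics/wrist_c.png')
p=[528.5,338.5,-0.056];c,s=np.cos(p[2]),np.sin(p[2])
def line(pts,col):
    pts=np.array(pts,float); W=np.c_[p[0]+c*pts[:,0]-s*pts[:,1],p[1]+s*pts[:,0]+c*pts[:,1],pts[:,2]]
    cv2.polylines(im,[np.int32(proj('wrist',W,st))],True,col,1)
line([[95,70,45],[95,-70,45],[-95,-70,45],[-95,70,45]],(0,0,255))
line([[103,-78,71],[103,78,71],[-95,78,71],[-95,-78,71]],(0,255,0))
line([[-95,75,36],[-95,-75,36],[-210,-75,36],[-210,75,36]],(255,0,0))
line([[-95,75,4],[-95,-75,4],[-210,-75,4],[-210,75,4]],(255,255,0))
cv2.imwrite('pics/ov_w.png',im)
```

```text
(no output)
```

View pics/ov_w.png

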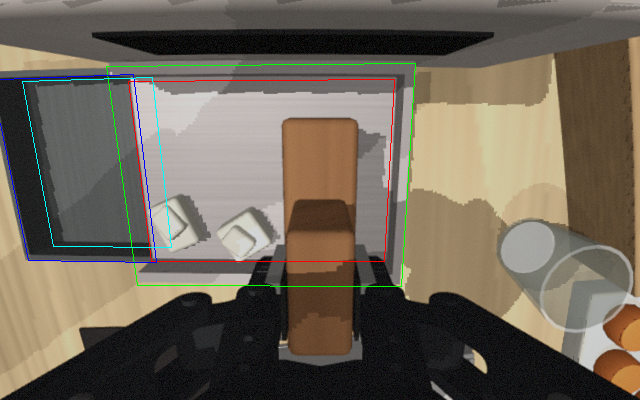

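Request:
arm_command(series=[[0, 0.4, 0.4, -1.0, 0, 0, 0], [0, 0, 0, -1.5, 0, 0, 0], [0, 0, 0, -1.5, 0, 0, 0], [0, 0, 0, -1, 0, 0, 0], [0, 0, 0, -0.5, 0, 0, 0], [0, 0, 0, 0, 0, 0, 0], [0, 0, 0, 0, 0, 0, 0]])

```text
clock: 7.13
eef_pos: [573.6, 327.2, 114.7]
tool_rot: [-0.498, 1.57, -2.124]
force: [0.7, 0.2, -1.3]
width: 23.5
```

Run:
```python
from h import *
show()
```

```text
t 7.13 tcp [573.6 327.2 114.7] xdir [-0. -0. -1.] jaw deg -3.15 q [-0.32  0.81 -0.43  1.58  0.41  0.85 -0.96] F [ 0.7  0.2 -1.3] w 23.5
```

Request:
arm_command(series=[[0, -0.8, 0.045, -0.1, 0, 0, 0], [0, -0.8, 0.045, 0, 0, 0, 0], [0, -0.8, 0.045, 0, 0, 0, 0], [0, -0.8, 0.045, 0, 0, 0, 0], [0, -0.8, 0.045, 0, 0, 0, 0], [0, -0.8, 0.045, 0, 0, 0, 0], [0, -0.8, 0.045, 0, 0, 0, 0], [0, -0.8, 0.045, 0, 0, 0, 0], [0, -0.8, 0.045, 0, 0, 0, 0], [0, -0.8, 0.045, 0, 0, 0, 0], [0, -0.8, 0.045, 0, 0, 0, 0], [0, -0.8, 0.045, 0, 0, 0, 0], [0, -0.8, 0.045, 0, 0, 0, 0], [0, -0.8, 0.045, 0, 0, 0, 0], [0, -0.8, 0.045, 0, 0, 0, 0], [0, -0.8, 0.045, 0, 0, 0, 0], [0, -0.8, 0.045, 0, 0, 0, 0], [0, -0.8, 0.045, 0, 0, 0, 0], [0, -0.8, 0.045, 0, 0, 0, 0], [0, -0.8, 0.045, 0, 0, 0, 0]])

```text
clock: 8.8
eef_pos: [412.7, 336.0, 113.8]
tool_rot: [-0.38, 1.57, -2.005]
force: [-0.5, -0.0, -1.5]
width: 22.9
```

Run:
```python
from h import *
show(); snap('side','d'); snap('wrist','d')
```

```text
t 8.8 tcp [412.7 336.  113.8] xdir [-0.    -0.001 -1.   ] jaw deg -3.15 q [-0.47  0.66 -0.4   1.95  0.42  0.62 -1.2 ] F [-0.5 -0.  -1.5] w 22.9
```

View pics/side_d.png

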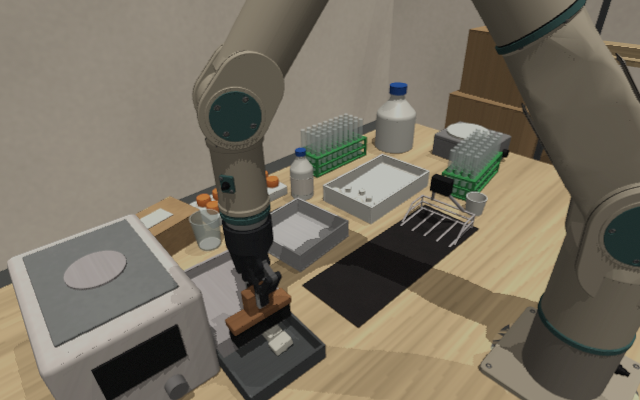

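View pics/wrist_d.png

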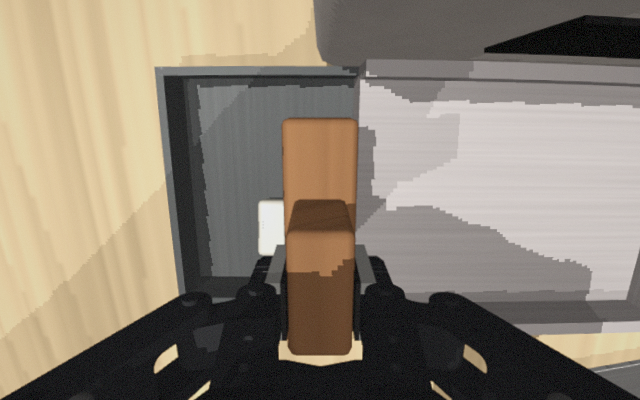

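Request:
arm_command(series=[[0, 0.5, 0, 2, 0, 0, 0], [0, 2, 0, 3, 0, 0, 0], [0, 2.5, 0, 3, 0, 0, 0], [0, 2.5, 0, 2, 0, 0, 0], [0, 2.5, 0, 0, 0, 0, 0], [0, 2.5, 0, 0, 0, 0, 0], [0, 0, 0, 0, 0, 0, 0], [0, 0, 0, 0, 0, 0, 0]])

```text
clock: 9.57
eef_pos: [539.9, 334.8, 213.1]
tool_rot: [-0.129, 1.57, -1.757]
force: [-1.2, -0.4, -1.9]
width: 23.0
```

Run:
```python
from h import *
show(); im=snap('side','e'); crop(im,160,200,360,400,4,'c_se.png'); snap('wrist','e')
for c in ('side','wrist'): print([(round(d['conf'],2),np.round(d['centre']).tolist()) for d in ctrl.spot_in('scrap0',c)])
```

```text
t 9.57 tcp [539.9 334.8 213.1] xdir [-0.    -0.001 -1.   ] jaw deg -3.33 q [-0.32  0.66 -0.47  1.57  0.34  0.99 -0.95] F [-1.2 -0.4 -1.9] w 23.0
[(0.59, [374.0, 320.0, 26.0]), (0.58, [358.0, -343.0, 35.0]), (0.57, [410.0, 321.0, 22.0])]
[(0.88, [419.0, 319.0, 26.0]), (0.6, [380.0, 324.0, 26.0])]
```

View pics/c_se.png

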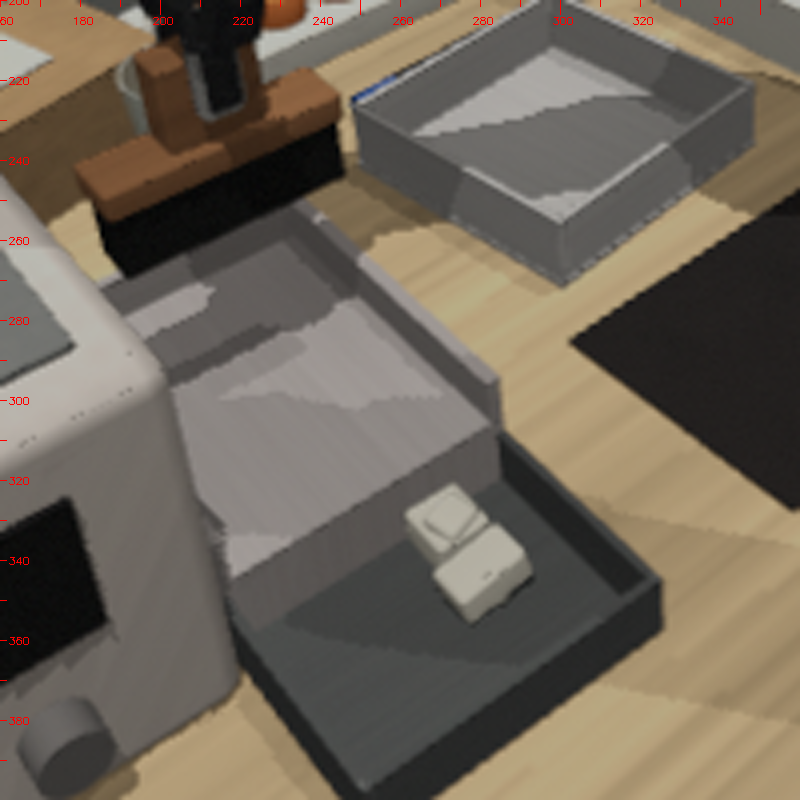

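View pics/wrist_e.png

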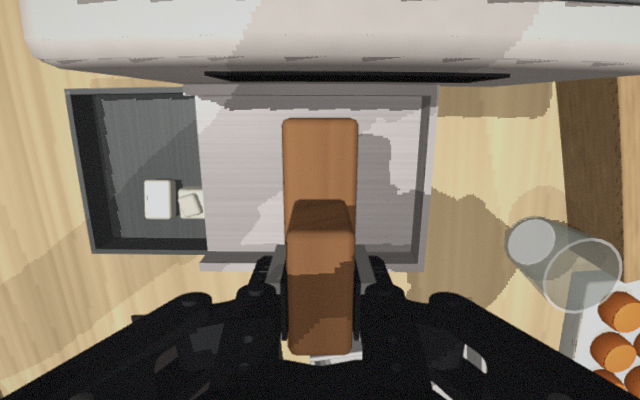

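Request:
arm_command(series=[[0, -1.15, -2.45, 0, 0, 0, 0.3], [0, -1.15, -2.45, 0, 0, 0, 0.3], [0, -1.15, -2.45, 0, 0, 0, 0.3], [0, -1.15, -2.45, 0, 0, 0, 0.3], [0, -1.15, -2.45, 0, 0, 0, 0.3], [0, -1.15, -2.45, 0, 0, 0, 0.3], [0, -1.15, -2.45, 0, 0, 0, 0.3], [0, -1.15, -2.45, 0, 0, 0, 0.3], [0, -1.15, -2.45, 0, 0, 0, 0.3], [0, -1.15, -2.45, 0, 0, 0, 0.3], [0, 0, 0, -2.5, 0, 0, 0], [0, 0, 0, -2.5, 0, 0, 0], [0, 0, 0, -2.5, 0, 0, 0], [0, 0, 0, -2, 0, 0, 0], [0, 0, 0, -2, 0, 0, 0], [0, 0, 0, -1, 0, 0, 0], [0, 0, 0, 0, 0, 0, 0], [0, 0, 0, 0, 0, 0, 0], [0, 0, 0, 0, 0, 0, 0]])

```text
clock: 11.35
eef_pos: [423.9, 91.6, 89.6]
tool_rot: [1.53, 1.57, -0.043]
force: [-0.3, 0.6, -1.0]
width: 23.4
```

Run:
```python
from h import *
show()
```

```text
t 11.35 tcp [423.9  91.6  89.6] xdir [ 0.001 -0.    -1.   ] jaw deg -0.11 q [-0.04  0.61 -0.34  2.22  0.52  0.39 -0.81] F [-0.3  0.6 -1. ] w 23.4
```

Request:
arm_command(series=[[0, 0, 0, -0.8, 0, 0, 0], [0, 0, 0, -0.6, 0, 0, 0], [0, 0, 0, -0.4, 0, 0, 0], [0, 0, 0, -0.2, 0, 0, 0], [0, 0, 0, 0, 0, 0, 0], [0, 0, 0, 0, 0, 0, 0]])

```text
clock: 11.85
eef_pos: [423.2, 90.8, 70.0]
tool_rot: [0.334, 1.569, -1.24]
force: [-3.6, -0.8, 21.7]
width: 22.9
```

Run:
```python
from h import *
show()
```

```text
t 11.85 tcp [423.2  90.8  70. ] xdir [ 0.001 -0.002 -1.   ] jaw deg -0.17 q [-0.08  0.64 -0.29  2.23  0.56  0.33 -0.85] F [-3.6 -0.8 21.7] w 22.9
```

Request:
arm_command(series=[[0, 0, 0, 0.1, 0, 0, 0], [1, 0, 0, 0, 0, 0, 0], [1, 0, 0, 0, 0, 0, 0], [1, 0, 0, 0, 0, 0, 0], [1, 0, 0, 0, 0, 0, 0], [1, 0, 0, 1.5, 0, 0, 0], [1, 0, 0, 3.5, 0, 0, 0], [1, 0, 0, 3.5, 0, 0, 0], [1, 0, -1, 3.5, 0, 0, -6.5], [1, 0, -2.7, 3, 0, 0, -6.5], [1, 0, -2.7, 0, 0, 0, -6.5], [1, 0, -2.7, 0, 0, 0, -6.5], [1, 0, -2.7, 0, 0, 0, -6.5], [1, 0, -2.7, 0, 0, 0, -6.5], [1, 0, -2.7, 0, 0, 0, -6.5], [1, 0, -2.7, 0, 0, 0, -6.5], [1, 0, -2.7, 0, 0, 0, -6.5], [1, 0, -2.7, 0, 0, 0, -6.5], [1, 0, -2.7, 0, 0, 0, -6.5], [1, -0.3, -1, 0, 0, 0, -6.5]])

```text
clock: 13.52
eef_pos: [420.5, -203.3, 219.6]
tool_rot: [1.362, 1.569, -1.583]
force: [1.5, 0.4, 0.4]
width: 85.3
```

Run:
```python
from h import *
show()
```

```text
t 13.52 tcp [ 420.5 -203.3  219.6] xdir [-0.    -0.002 -1.   ] jaw deg -78.74 q [ 0.49  0.39 -0.14  2.02  0.08  0.74 -1.07] F [1.5 0.4 0.4] w 85.3
```

Request:
arm_command(series=[[1, -1, -0.5, 0, 0, 0, -3.5], [1, -1, -0.5, 0, 0, 0, -3], [1, 0, 0, 0, 0, 0, 0], [1, 0, 0, 0, 0, 0, 0], [1, 0, 0, 0, 0, 0, 0]])

```text
clock: 13.93
eef_pos: [401.0, -208.4, 219.8]
tool_rot: [-1.632, 1.57, 1.605]
force: [0.0, -1.0, -0.6]
width: 85.2
```

Run:
```python
from h import *
show(); im=snap('wrist','f'); st=show(); snap('side','f'); im=snap('top','f')
print(proj('wrist',[[395.3,-213.8,151],[395.3,-213.8,109]],st))
```

```text
t 13.93 tcp [ 401.  -208.4  219.8] xdir [-0.  0. -1.] jaw deg -84.53 q [ 0.51  0.37 -0.12  2.06  0.06  0.72 -1.13] F [ 0.  -1.  -0.6] w 85.2
t 13.98 tcp [ 401.2 -208.4  219.8] xdir [ 0.  0. -1.] jaw deg -84.52 q [ 0.5   0.37 -0.12  2.06  0.06  0.72 -1.13] F [-0.3 -0.3 -0.5] w 85.8
[[328.32598541 227.70843699]
 [327.12528611 208.44011584]]
```

View pics/wrist_f.png

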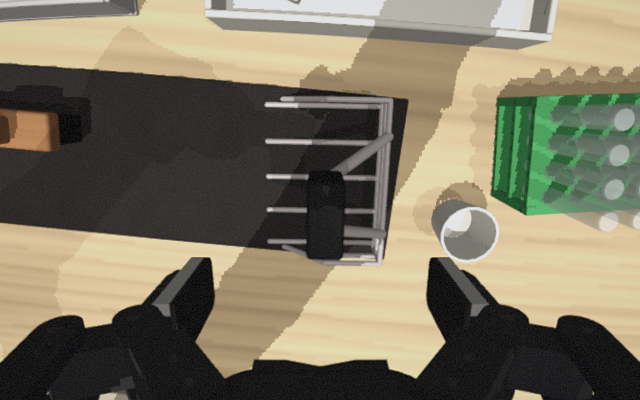

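View pics/side_f.png

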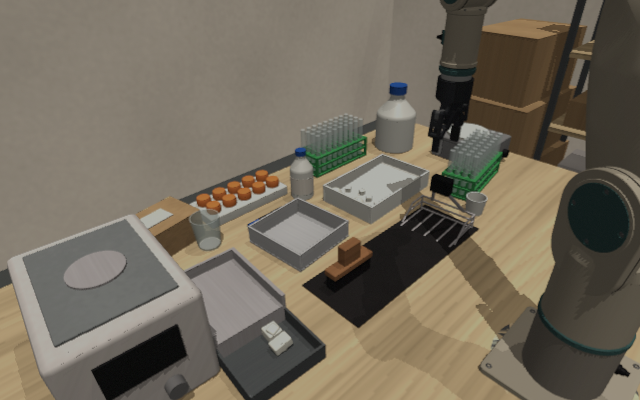

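Run:
```python
from h import *
im=cv2.imread('pics/wrist_f.png').astype(float)
im=np.clip(255*(im/255)**0.45,0,255).astype(np.uint8)
crop(im,250,80,420,280,4,'c_wf.png')
```

```text
(no output)
```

View pics/c_wf.png

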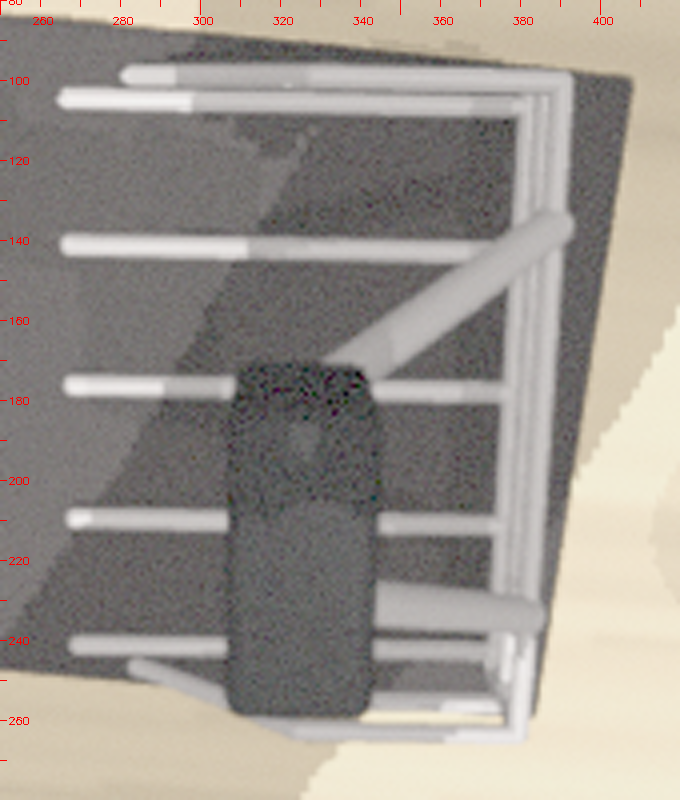

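Run:
```python
from fit import *
import fit as F
st=show()
print(unproj('wrist',[[325.5,220]],151,st))
t=[[58,y,6.5] for y in (-70,-35,0,35,70)]
fit('scoop',t,[[265,105],[266,141],[268,176],[269,209.5],[269,241]],[395,-214,1.6],cam='wrist')
```

```text
t 14.08 tcp [ 401.1 -208.5  219.8] xdir [-0.  0. -1.] jaw deg -84.54 q [ 0.5   0.37 -0.12  2.06  0.06  0.72 -1.13] F [0.5 0.6 0.3] w 85.3
[[ 400.0882506  -211.64393082  151.        ]]
scoop [ 398.3 -213.4] yaw 1.6606 res px [[0.2, -0.7], [0.3, 0.1], [-0.6, 0.2], [-0.5, 0.1], [0.6, 0.3]]
```

Request:
arm_command(series=[[1, -0.25, -0.4, 0, 0, 0, -0.7], [1, 0, 0, -2, 0, 0, 0], [1, 0, 0, -2.5, 0, 0, 0], [1, 0, 0, -2.5, 0, 0, 0], [1, 0, 0, -2, 0, 0, 0], [1, 0, 0, -1.2, 0, 0, 0], [1, 0, 0, -0.5, 0, 0, 0], [1, 0, 0, 0, 0, 0, 0], [1, 0, 0, 0, 0, 0, 0], [0, 0, 0, 0, 0, 0, 0], [0, 0, 0, 0, 0, 0, 0], [0, 0, 0, 0, 0, 0, 0], [0, 0, 0, 0, 0, 0, 0], [0, 0, 0, 0, 0, 0, 0], [0, 0, 0, 0, 0, 0, 0], [0, 0, 0, 0, 0, 0, 0]])

```text
clock: 15.42
eef_pos: [398.2, -213.0, 113.0]
tool_rot: [-0.28, 1.571, 2.943]
force: [-0.9, 0.5, 2.7]
width: 23.3
```

Run:
```python
from h import *
show()
```

```text
t 15.42 tcp [ 398.2 -213.   113. ] xdir [-0.  0. -1.] jaw deg -85.35 q [ 0.49  0.55 -0.08  2.16  0.1   0.43 -1.17] F [-0.9  0.5  2.7] w 23.3
```

Request:
arm_command(series=[[0, 0, 0, 1, 0, 0, 0], [0, 0, 0, 2, 0, 0, 0], [0, 0, 0, 3, 0, 0, 0], [0, 0, 0, 3, 0, 0, 0], [0, 0.5, 0, 2, 0, 0, 0], [0, 2.2, -0.86, 0, 0, 0, -0.27], [0, 2.2, -0.86, 0, 0, 0, -0.27], [0, 2.2, -0.86, 0, 0, 0, -0.27], [0, 2.2, -0.86, 0, 0, 0, -0.27], [0, 2.2, -0.86, 0, 0, 0, -0.27], [0, 2.2, -0.86, 0, 0, 0, -0.27], [0, 2.2, -0.86, 0, 0, 0, -0.27], [0, 2.2, -0.86, 0, 0, 0, -0.27], [0, 2.2, -0.86, 0, 0, 0, -0.27], [0, 2.0, -0.86, 0, 0, 0, -0.27], [0, 0, 0, 0, 0, 0, 0], [0, 0, 0, 0, 0, 0, 0], [0, 0, 0, 0, 0, 0, 0], [0, 0, 0, 0, 0, 0, 0]])

```text
clock: 17.0
eef_pos: [619.8, -298.7, 222.3]
tool_rot: [-0.352, 1.568, 2.823]
force: [-0.4, -0.1, -2.7]
width: 23.2
```

```bash
cat > ov.py <<'E'
from h import *
def pose(p,M):
    M=np.array(M,float);c,s=np.cos(p[2]),np.sin(p[2])
    return np.c_[p[0]+c*M[:,0]-s*M[:,1],p[1]+s*M[:,0]+c*M[:,1],M[:,2]]
BAS=[618.9,-239,1.6043]; TRAY=[613.2,71.3,1.6467]
def dl(im,cam,st,W,col,closed=True): cv2.polylines(im,[np.int32(np.round(proj(cam,W,st)))],closed,col,1)
def basin(im,cam,st):
    dl(im,cam,st,pose(BAS,[[141,90,55],[141,-90,55],[-141,-90,55],[-141,90,55]]),(0,255,0))
    dl(im,cam,st,pose(BAS,[[135,84,8],[135,-84,8],[-135,-84,27],[-135,84,27]]),(0,0,255))
def scoop(im,cam,st):
    Rm=R.from_euler('xyz',st['tool_rot']).as_matrix(); t=np.array(st['eef_pos'])
    # scoop axes: x=-tool y, z=-tool x, y=z cross x
    sx=-Rm[:,1]; sz=-Rm[:,0]; sy=np.cross(sz,sx); o=t-109*sz
    for y in (-70,-35,0,35,70):
        dl(im,cam,st,np.array([o+58*sx+y*sy+2.5*sz,o-58*sx+y*sy+2.5*sz]),(255,0,255),False)
    return o,sx,sy,sz
E
python3 - <<'E'
from ov import *
st=show(); im=snap('wrist','g'); basin(im,'wrist',st); scoop(im,'wrist',st); cv2.imwrite('pics/ov_g.png',im)
im=snap('side','g'); basin(im,'side',st); scoop(im,'side',st); crop(im,310,120,510,260,4,'ov_gs.png')
E
```

```text
t 17.0 tcp [ 619.8 -298.7  222.3] xdir [-0.002  0.001 -1.   ] jaw deg -88.06 q [ 0.45  0.7  -0.09  1.4   0.06  1.05 -1.18] F [-0.4 -0.1 -2.7] w 23.2
```

View pics/ov_g.png

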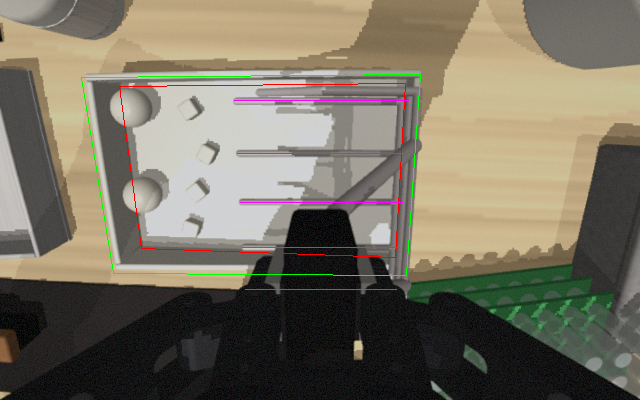

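View pics/ov_gs.png

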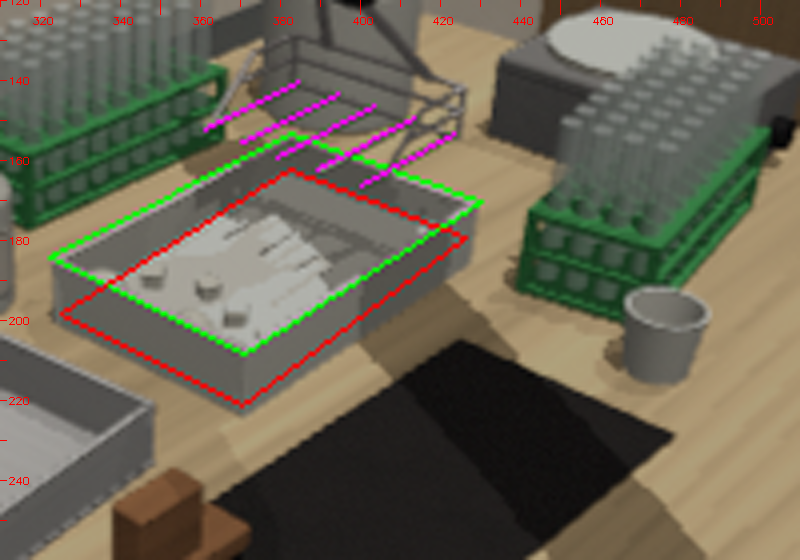

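Request:
arm_command(series=[[0, 0.1, 0.35, -1, -2, 0, 0], [0, 0, 0.38, -1.5, -2, 0, 0], [0, 0, 0, -2, 0, 0, 0], [0, 0, 0, -1.5, 0, 0, 0], [0, 0, 0, -1, 0, 0, 0], [0, 0, 0, 0, 0, 0, 0], [0, 0, 0, 0, 0, 0, 0], [0, 0, 0, 0, 0, 0, 0]])

```text
clock: 17.77
eef_pos: [622.6, -292.3, 153.9]
tool_rot: [1.555, 1.5, -1.554]
force: [-0.4, -0.3, -1.9]
width: 23.5
```

```bash
cat >> ov.py <<'E'
def rep():
    st=show(); Rm=R.from_euler('xyz',st['tool_rot']).as_matrix()
    sx=-Rm[:,1]; sz=-Rm[:,0]; sy=np.cross(sz,sx); o=np.array(st['eef_pos'])-109*sz
    for nm,B in (('basin',BAS),('tray',TRAY)):
        c,s=np.cos(B[2]),np.sin(B[2])
        f=lambda P:np.array([c*(P[0]-B[0])+s*(P[1]-B[1]),-s*(P[0]-B[0])+c*(P[1]-B[1]),P[2]])
        print(nm,'origin',np.round(f(o),1),'tip',np.round(f(o+58*sx),1),'back',np.round(f(o-58*sx),1),'pitch up deg',round(np.degrees(np.arcsin(sx[2])),2),'roll',round(np.degrees(np.arcsin(sy[2])),2),'yaw rel',round(np.degrees(np.arctan2(sx[1],sx[0])-B[2]),2))
    return st
E
python3 - <<'E'
from ov import *
st=rep(); im=snap('wrist','h'); basin(im,'wrist',st); scoop(im,'wrist',st); cv2.imwrite('pics/ov_h.png',im)
E
```

```text
t 17.77 tcp [ 622.6 -292.3  153.9] xdir [ 0.001 -0.07  -0.998] jaw deg -88.09 q [ 0.39  0.75 -0.04  1.51  0.12  0.86 -1.26] F [-0.4 -0.3 -1.9] w 23.5
basin origin [-61.1  -1.8  45.2] tip [-3.3 -1.8 41.1] back [-119.    -1.8   49.3] pitch up deg -4.03 roll 0.07 yaw rel -0.01
tray origin [-371.    18.6   45.2] tip [-313.2   16.2   41.1] back [-428.8   21.1   49.3] pitch up deg -4.03 roll 0.07 yaw rel -2.44
```

View pics/ov_h.png

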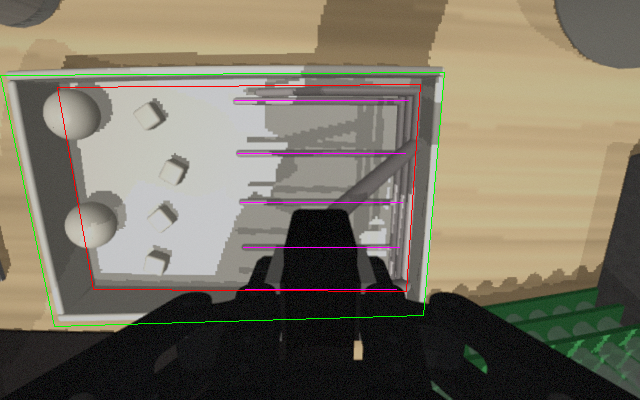

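Request:
arm_command(series=[[0, 0, 0, -0.8, 0, 0, 0], [0, 0, 0, -0.7, 0, 0, 0], [0, 0, 0, -0.4, 0, 0, 0], [0, 0, 0, -0.2, 0, 0, 0], [0, 0, 0, 0, 0, 0, 0], [0, 0, 0, 0, 0, 0, 0]])

```text
clock: 18.32
eef_pos: [622.1, -291.8, 131.6]
tool_rot: [1.529, 1.501, -1.578]
force: [0.4, -0.6, -2.2]
width: 23.8
```

Run:
```python
from ov import *
st=rep(); im=snap('wrist','i')
im=snap('side','i'); crop(im,310,120,510,260,4,'c_si.png')
```

```text
t 18.32 tcp [ 622.1 -291.8  131.6] xdir [-0.001 -0.07  -0.998] jaw deg -88.05 q [ 0.39  0.78 -0.04  1.52  0.13  0.82 -1.26] F [ 0.4 -0.6 -2.2] w 23.8
basin origin [-60.4  -1.2  22.9] tip [-2.6 -1.1 18.8] back [-118.3   -1.2   26.9] pitch up deg -3.99 roll 0.17 yaw rel 0.04
tray origin [-370.3   19.3   22.9] tip [-312.5   16.8   18.8] back [-428.1   21.7   26.9] pitch up deg -3.99 roll 0.17 yaw rel -2.39
```

View pics/wrist_i.png

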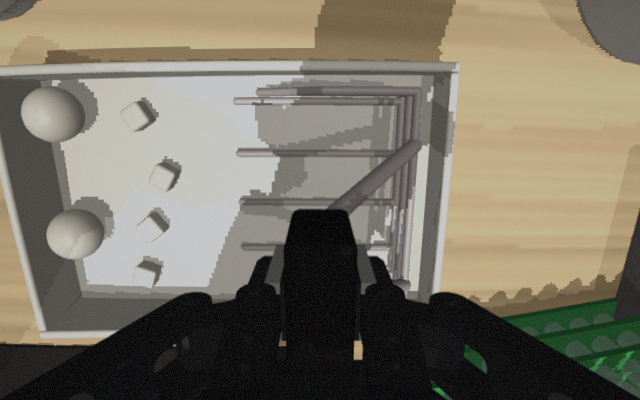

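View pics/c_si.png

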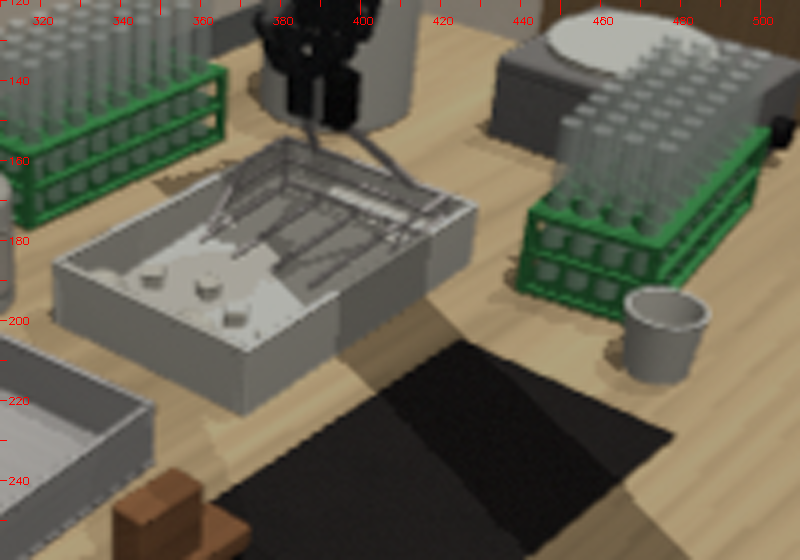

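Request:
arm_command(series=[[0, -0.027, 0.8, -0.056, 0, 0, 0], [0, -0.027, 0.8, -0.056, 0, 0, 0], [0, -0.027, 0.8, -0.056, 0, 0, 0], [0, -0.027, 0.8, -0.056, 0, 0, 0], [0, -0.027, 0.8, -0.056, 0, 0, 0], [0, -0.027, 0.8, -0.056, 0, 0, 0], [0, -0.027, 0.8, -0.056, 0, 0, 0], [0, -0.027, 0.8, -0.056, 0, 0, 0], [0, -0.027, 0.8, -0.056, 0, 0, 0], [0, -0.027, 0.8, -0.056, 0, 0, 0], [0, -0.027, 0.8, -0.056, 0, 0, 0], [0, -0.027, 0.8, -0.056, 0, 0, 0], [0, 0, 0, 0, 0, 0, 0], [0, 0, 0, 0, 0, 0, 0]])

```text
clock: 19.58
eef_pos: [618.9, -195.0, 125.0]
tool_rot: [1.527, 1.501, -1.579]
force: [0.5, -0.6, -2.2]
width: 23.3
```

Run:
```python
from ov import *
st=rep(); im=snap('wrist','j')
```

```text
t 19.58 tcp [ 618.9 -195.   125. ] xdir [-0.001 -0.069 -0.998] jaw deg -87.98 q [ 0.24  0.74 -0.03  1.64  0.12  0.76 -1.4 ] F [ 0.5 -0.6 -2.2] w 23.3
basin origin [36.4 -1.2 16.3] tip [94.3 -1.1 12.2] back [-21.5  -1.3  20.3] pitch up deg -3.98 roll 0.17 yaw rel 0.1
tray origin [-273.5   15.1   16.3] tip [-215.7   12.8   12.2] back [-331.3   17.5   20.3] pitch up deg -3.98 roll 0.17 yaw rel -2.33
```

View pics/wrist_j.png

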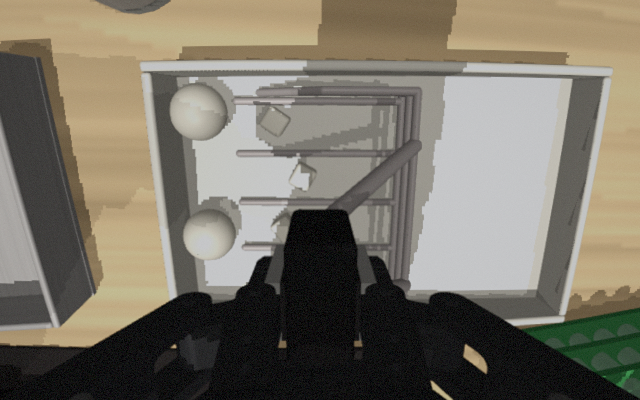

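Request:
arm_command(series=[[0, -0.02, 0.6, -0.04, 0, 0, 0], [0, -0.02, 0.6, -0.04, 0, 0, 0], [0, -0.02, 0.6, -0.04, 0, 0, 0], [0, -0.02, 0.6, -0.04, 0, 0, 0], [0, -0.02, 0.5, -0.04, 0, 0, 0], [0, -0.01, 0.3, -0.02, 0, 0, 0], [0, -0.01, 0.3, -0.02, 0, 0, 0], [0, 0, 0, 0, 0, 0, 0], [0, 0, 0, 0, 0, 0, 0]])

```text
clock: 20.38
eef_pos: [617.7, -160.0, 122.7]
tool_rot: [1.528, 1.502, -1.578]
force: [1.0, -0.5, -1.9]
width: 23.6
```

Run:
```python
from ov import *
st=rep(); im=snap('wrist','k')
```

```text
t 20.38 tcp [ 617.7 -160.   122.7] xdir [-0.001 -0.069 -0.998] jaw deg -87.99 q [ 0.18  0.73 -0.02  1.67  0.12  0.74 -1.46] F [ 1.  -0.5 -1.9] w 23.6
basin origin [71.5 -1.1 13.9] tip [129.4  -1.    9.9] back [13.6 -1.2 17.9] pitch up deg -3.96 roll 0.17 yaw rel 0.09
tray origin [-238.5   13.7   13.9] tip [-180.6   11.3    9.9] back [-296.3   16.    17.9] pitch up deg -3.96 roll 0.17 yaw rel -2.34
```

View pics/wrist_k.png

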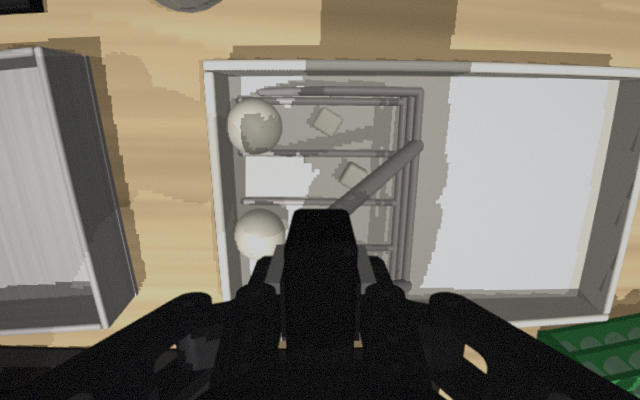

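Request:
arm_command(series=[[0, 0, -0.3, 0.25, 2, 0, 0], [0, 0, -0.36, 0.25, 2, 0, 0], [0, 0, -0.36, 0.25, 2, 0, 0], [0, 0, -0.36, 0.25, 2, 0, 0], [0, 0, -0.36, 0.25, 2, 0, 0], [0, 0, -0.38, 0.25, 2, 0, 0], [0, 0, -0.38, 0.25, 2, 0, 0], [0, 0, -0.4, 0.25, 2, 0, 0], [0, 0, -0.4, 0.3, 2, 0, 0], [0, 0, 0, 0.3, 0, 0, 0], [0, 0, 0, 0.3, 0, 0, 0], [0, 0, 0, 0, 0, 0, 0], [0, 0, 0, 0, 0, 0, 0]])

```text
clock: 21.52
eef_pos: [617.9, -192.3, 152.0]
tool_rot: [-1.604, 1.326, 1.573]
force: [-0.1, 0.7, -3.3]
width: 23.1
```

Run:
```python
from ov import *
st=rep(); im=snap('wrist','l'); im=snap('side','l'); crop(im,300,100,500,250,4,'c_sl.png')
```

```text
t 21.52 tcp [ 617.9 -192.3  152. ] xdir [-0.001  0.242 -0.97 ] jaw deg -87.88 q [ 0.51  0.77 -0.24  1.51 -0.08  0.96 -1.15] F [-0.1  0.7 -3.3] w 23.1
basin origin [73.  -1.4 46.3] tip [129.3  -1.2  60.3] back [16.8 -1.5 32.2] pitch up deg 14.0 roll -0.46 yaw rel 0.2
tray origin [-236.9   13.4   46.3] tip [-180.7   11.2   60.3] back [-293.2   15.6   32.2] pitch up deg 14.0 roll -0.46 yaw rel -2.23
```

View pics/wrist_l.png

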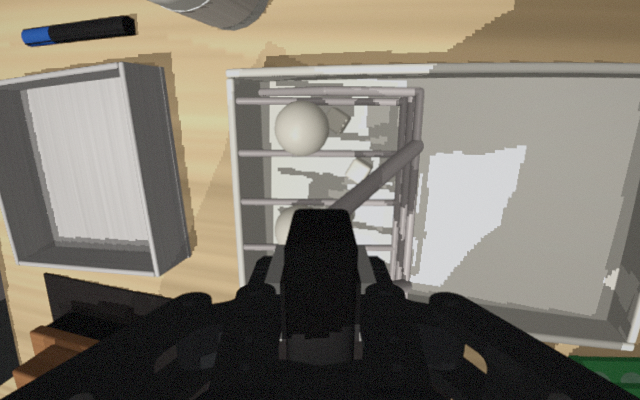

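View pics/c_sl.png

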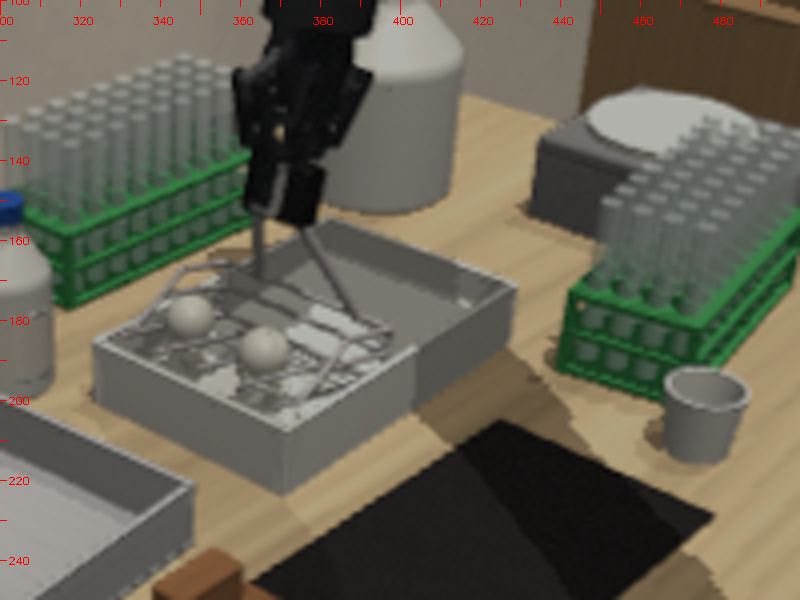

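Request:
arm_command(series=[[0, 0, -0.3, 0.6, 1, 0, 0], [0, 0, -0.3, 0.8, 1, 0, 0], [0, 0, -0.3, 1, 1, 0, 0], [0, 0, 0, 1.5, 0, 0, 0], [0, 0, 0, 1.5, 0, 0, 0], [0, 0, 0, 1.5, 0, 0, 0], [0, 0, 0, 1, 0, 0, 0], [0, 0, 0, 0, 0, 0, 0], [0, 0, 0, 0, 0, 0, 0], [0, 0, 0, 0, 0, 0, 0]])

```text
clock: 22.45
eef_pos: [616.9, -202.7, 229.7]
tool_rot: [-1.597, 1.274, 1.578]
force: [-0.4, -0.1, -3.6]
width: 23.2
```

Run:
```python
from ov import *
st=rep(); im=snap('wrist','m'); im=snap('side','m'); crop(im,300,70,500,250,4,'c_sm.png')
```

```text
t 22.45 tcp [ 616.9 -202.7  229.7] xdir [-0.002  0.293 -0.956] jaw deg -87.98 q [ 0.56  0.71 -0.27  1.41 -0.11  1.15 -1.13] F [-0.4 -0.1 -3.6] w 23.2
basin origin [ 6.830e+01 -1.000e-01  1.255e+02] tip [123.7   0.  142.5] back [ 12.8  -0.2 108.5] pitch up deg 17.03 roll -0.44 yaw rel 0.1
tray origin [-241.6   14.9  125.5] tip [-186.2   12.6  142.5] back [-297.1   17.2  108.5] pitch up deg 17.03 roll -0.44 yaw rel -2.33
```

View pics/wrist_m.png

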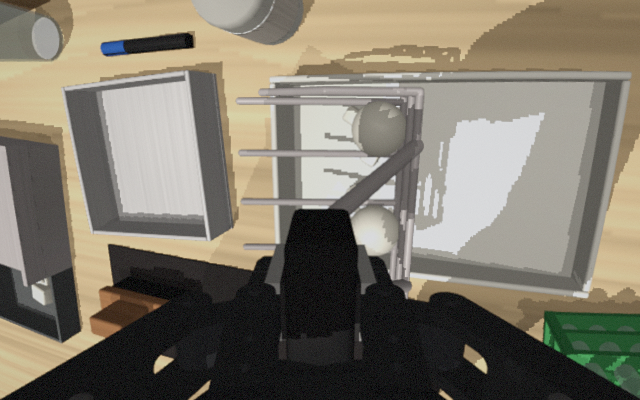

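View pics/c_sm.png

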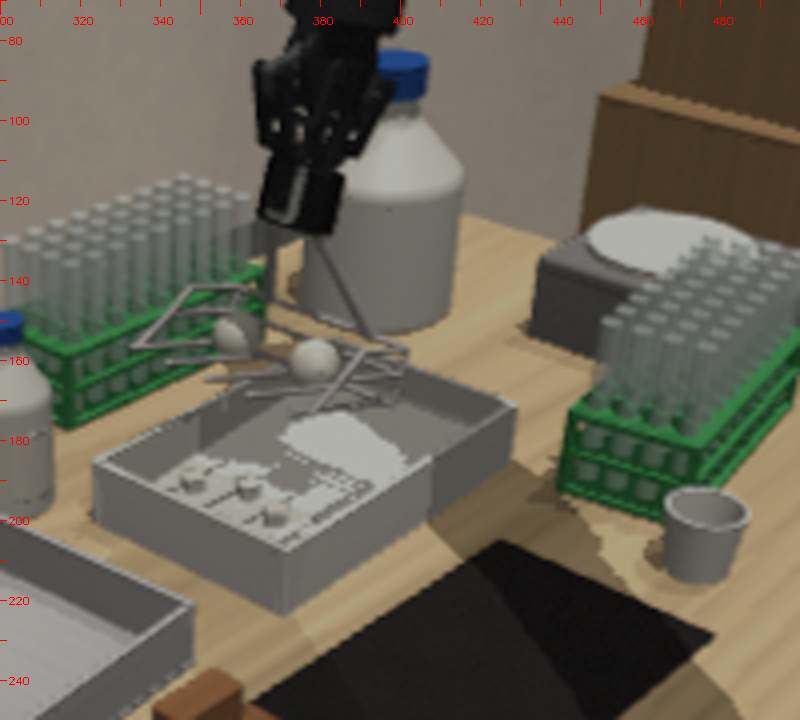

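Request:
arm_command(series=[[0, 0, 0.6, 0, 0, 0, 0], [0, 0, 1.2, 0, 0, 0, 0], [0, -0.04, 1.8, 0, 0, 0, 0.2], [0, -0.04, 2.0, 0, 0, 0, 0.2], [0, -0.04, 2.0, 0, 0, 0, 0.2], [0, -0.04, 2.0, 0, 0, 0, 0.2], [0, -0.04, 2.0, 0, 0, 0, 0.2], [0, -0.04, 2.0, 0, 0, 0, 0.2], [0, -0.04, 2.0, 0, 0, 0, 0.2], [0, -0.04, 2.0, 0, 0, 0, 0.2], [0, -0.04, 2.0, 0, 0, 0, 0.2], [0, -0.04, 2.0, 0, 0, 0, 0.2], [0, -0.04, 2.0, 0, 0, 0, 0.2], [0, 0, 1.7, 0, 0, 0, 0.3], [0, 0, 1.2, 0, 0, 0, 0], [0, 0, 0.8, 0, 0, 0, 0], [0, 0, 0.4, 0, 0, 0, 0], [0, 0, 0, 0, 0, 0, 0], [0, 0, 0, 0, 0, 0, 0]])

```text
clock: 24.13
eef_pos: [613.2, 73.4, 230.5]
tool_rot: [-1.602, 1.275, 1.616]
force: [0.3, -0.3, -3.6]
width: 23.7
```

Run:
```python
from ov import *
st=rep(); im=snap('wrist','n')
dl(im,'wrist',st,pose(TRAY,[[90,90,50],[90,-90,50],[-90,-90,50],[-90,90,50]]),(0,255,0)); scoop(im,'wrist',st); cv2.imwrite('pics/ov_n.png',im)
im=snap('side','n'); im=snap('top','n'); crop(im,340,140,480,250,5,'c_tn.png')
```

```text
t 24.13 tcp [613.2  73.4 230.5] xdir [-0.013  0.291 -0.957] jaw deg -85.52 q [ 0.19  0.61 -0.31  1.62 -0.15  0.93 -1.47] F [ 0.3 -0.3 -3.6] w 23.7
basin origin [344.2  -4.4 126.2] tip [399.6  -1.9 143.1] back [288.7  -6.9 109.3] pitch up deg 16.95 roll -0.53 yaw rel 2.56
tray origin [ 33.8  -1.1 126.2] tip [ 89.3  -1.  143.1] back [-21.7  -1.3 109.3] pitch up deg 16.95 roll -0.53 yaw rel 0.13
```

View pics/ov_n.png

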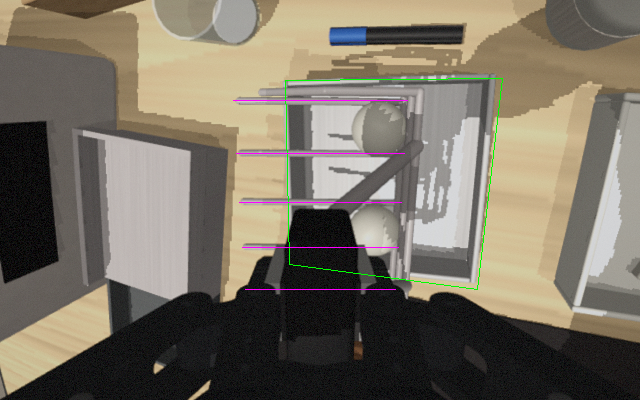

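View pics/side_n.png

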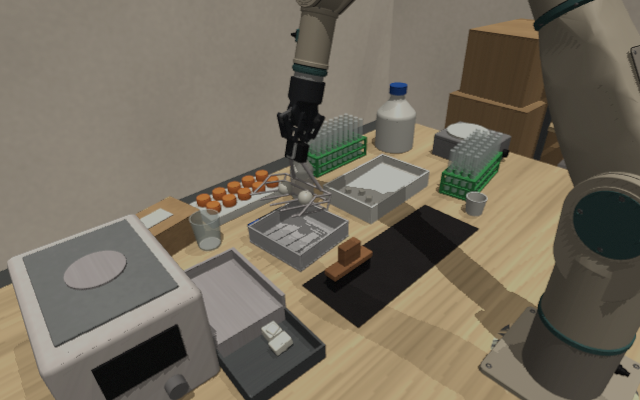

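View pics/c_tn.png

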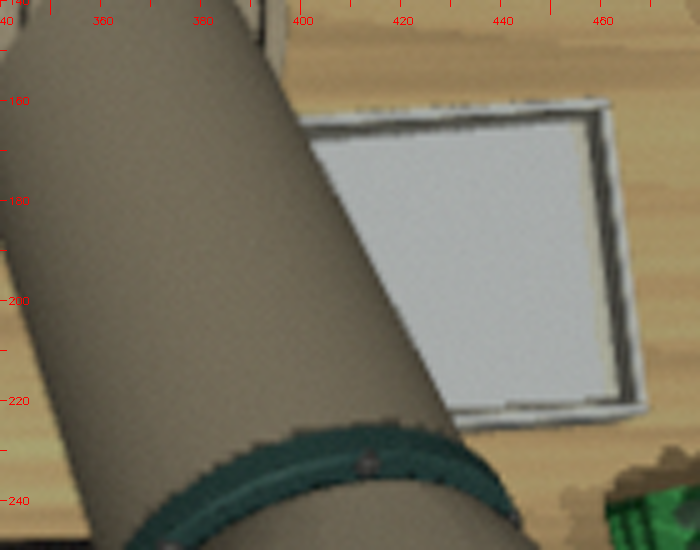

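Request:
arm_command(series=[[0, 0.05, 0.2, -0.6, -1, 0, 0], [0, 0.05, 0.2, -1.2, -2, 0, 0], [0, 0.05, 0.1, -1.3, -2, 0, 0], [0, 0, 0, -1.3, -2, 0, 0], [0, 0, 0, -1.3, -2, 0, 0], [0, 0, 0, -1.2, -2, 0, 0], [0, 0, 0, -0.8, -1, 0, 0], [0, 0, 0, -0.3, 0, 0, 0], [0, 0, 0, 0, 0, 0, 0], [0, 0, 0, 0, 0, 0, 0]])

```text
clock: 25.12
eef_pos: [615.0, 78.6, 150.8]
tool_rot: [-1.498, 1.483, 1.719]
force: [0.4, -0.7, -4.2]
width: 23.6
```

Run:
```python
from ov import *
st=rep(); im=snap('wrist','o'); im=snap('side','o'); crop(im,200,120,400,280,4,'c_so.png')
```

```text
t 25.12 tcp [615.   78.6 150.8] xdir [-0.013  0.087 -0.996] jaw deg -85.7 q [-0.02  0.68 -0.16  1.68  0.02  0.79 -1.66] F [ 0.4 -0.7 -4.2] w 23.6
basin origin [327.1  -5.6  42.2] tip [384.8  -3.2  47.3] back [269.4  -8.   37.1] pitch up deg 5.04 roll 0.37 yaw rel 2.38
tray origin [16.7 -1.6 42.2] tip [74.5 -1.7 47.3] back [-41.   -1.6  37.1] pitch up deg 5.04 roll 0.37 yaw rel -0.05
```

View pics/wrist_o.png

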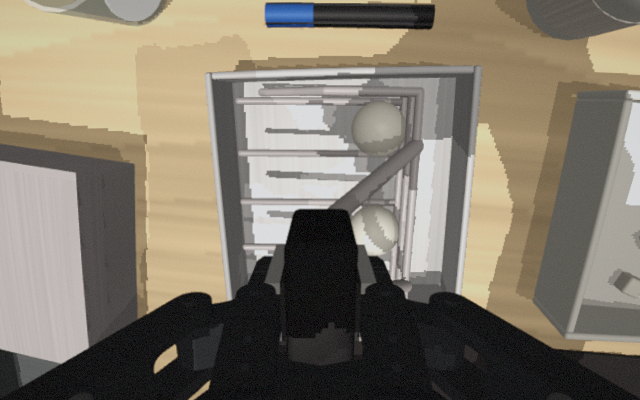

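View pics/c_so.png

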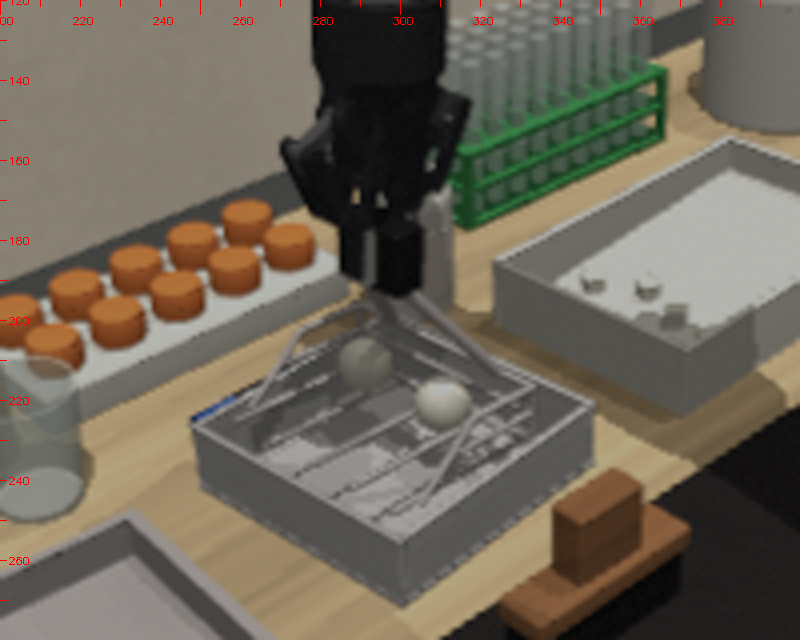

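Request:
arm_command(series=[[0, 0, -0.1, 0, -2.5, 0, 0], [0, 0, 0, 0, -2.5, 0, 0], [0, 0, 0, 0, -2.5, 0, 0], [0, 0, 0, 0, -2.5, 0, 0], [0, 0, 0, 0, -2.5, 0, 0], [0, 0, 0, -0.1, -2.5, 0, 0], [0, 0, 0, -0.2, -2.5, 0, 0], [0, 0, 0, -0.2, -2.5, 0, 0], [0, 0, 0, -0.2, -2.5, 0, 0], [0, 0, 0, -0.2, -2.5, 0, 0], [0, 0, 0, 0, 0, 0, 0], [0, 0, 0, 0, 0, 0, 0], [0, 0, 0, 0, 0, 0, 0], [0, 0, 0, 0, 0, 0, 0]])

```text
clock: 26.38
eef_pos: [615.1, 77.0, 142.3]
tool_rot: [1.461, 1.222, -1.609]
force: [-0.4, 0.2, -3.3]
width: 23.6
```

Run:
```python
from ov import *
st=rep(); im=snap('wrist','p'); im=snap('side','p'); crop(im,200,120,400,280,4,'c_sp.png')
```

```text
t 26.38 tcp [615.1  77.  142.3] xdir [-0.013 -0.341 -0.94 ] jaw deg -85.53 q [-0.42  0.76  0.13  1.62  0.3   0.92 -2.03] F [-0.4  0.2 -3.3] w 23.6
basin origin [278.8  -4.1  39.9] tip [333.3  -1.7  20.2] back [224.3  -6.5  59.6] pitch up deg -19.85 roll 2.14 yaw rel 2.55
tray origin [-31.5   1.9  39.9] tip [23.1  2.  20.2] back [-86.    1.8  59.6] pitch up deg -19.85 roll 2.14 yaw rel 0.12
```

View pics/wrist_p.png

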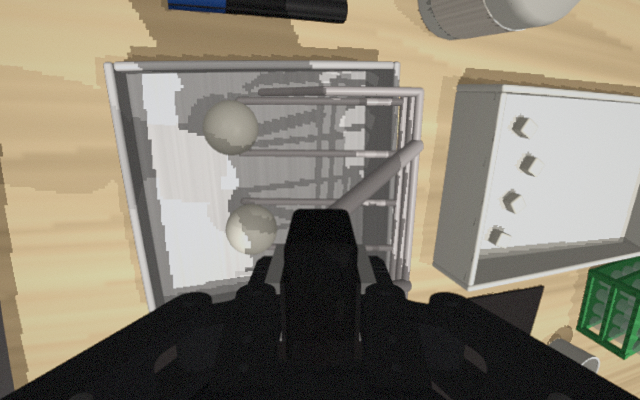

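View pics/c_sp.png

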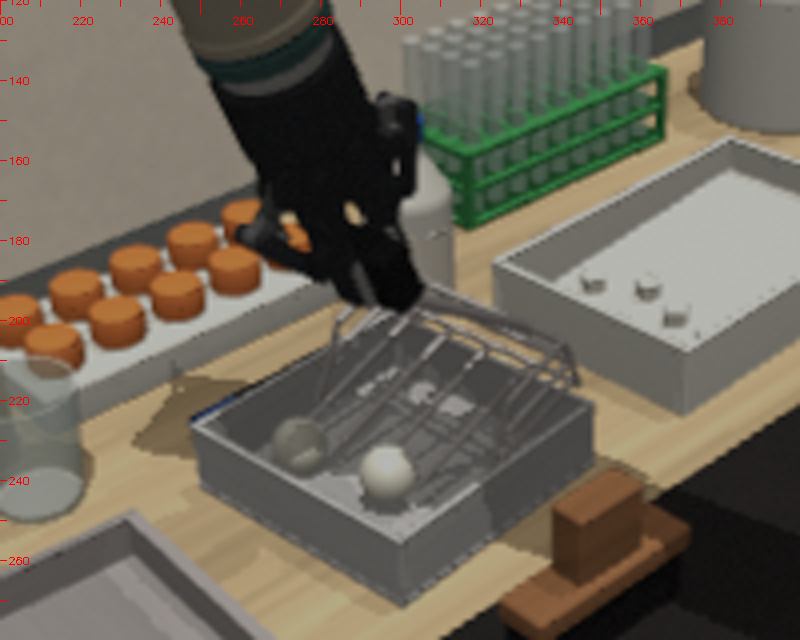

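Request:
arm_command(series=[[0, 0, 0, 0, 0, 0, 0], [0, 0, 0, 0, 0, 0, 0], [0, 0, 0, 0, 0, 0, 0], [0, 0, 0, 0, 0, 0, 0]])

```text
clock: 26.82
eef_pos: [614.7, 78.2, 141.7]
tool_rot: [1.459, 1.222, -1.61]
force: [0.6, 1.1, -2.0]
width: 23.2
```

Run:
```python
from ov import *
st=rep(); im=snap('wrist','q'); im=snap('side','q'); crop(im,200,120,400,280,4,'c_sq.png')
```

```text
t 26.82 tcp [614.7  78.2 141.7] xdir [-0.013 -0.342 -0.94 ] jaw deg -85.4 q [-0.43  0.76  0.13  1.62  0.3   0.92 -2.03] F [ 0.6  1.1 -2. ] w 23.2
basin origin [279.9  -3.8  39.3] tip [334.4  -1.2  19.6] back [225.4  -6.3  59. ] pitch up deg -19.88 roll 2.19 yaw rel 2.68
tray origin [-30.3   2.2  39.3] tip [24.2  2.4 19.6] back [-84.9   2.   59. ] pitch up deg -19.88 roll 2.19 yaw rel 0.25
```

View pics/wrist_q.png

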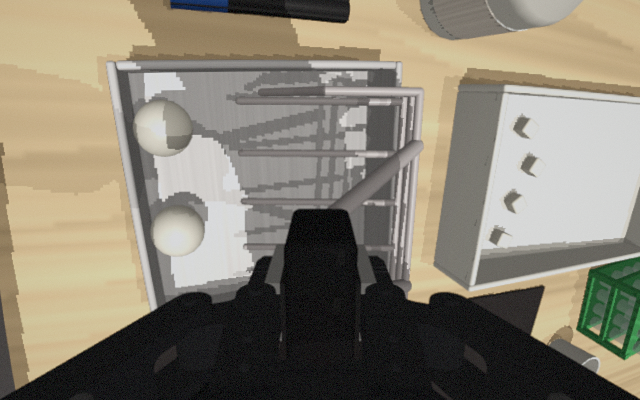

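View pics/c_sq.png

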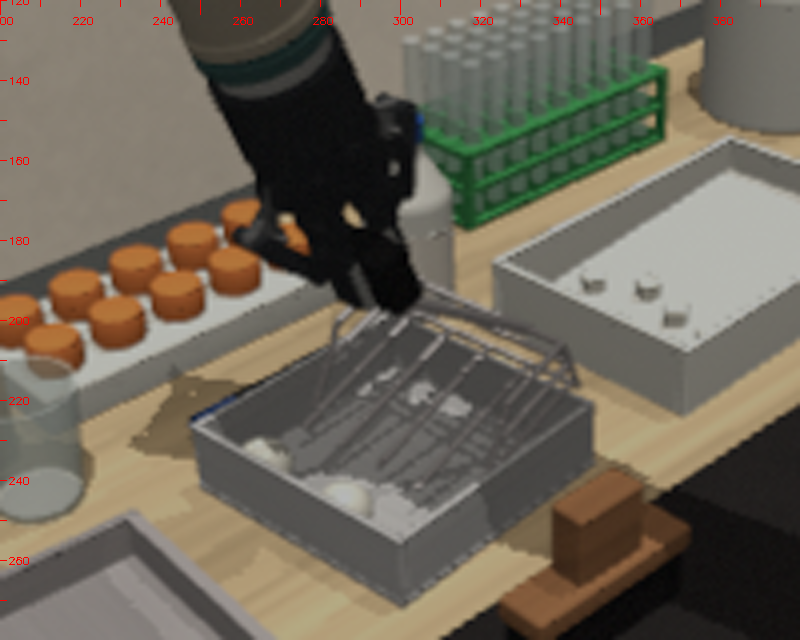

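Request:
arm_command(series=[[0, 0, -0.1, 0.8, 0, 0, 0], [0, 0, -0.1, 1.5, 0, 0, 0], [0, 0, -0.2, 2, 0, 0, 0], [0, 0, -0.4, 2, 4, 0, 0], [0, -0.5, -0.6, 1.5, 5, 0, 0], [0, -1.2, -1.5, 1, 5, 0, 0], [0, -1.7, -2.3, 0, 4, 0, 0], [0, -1.7, -2.3, 0, 2, 0, 0], [0, -1.7, -2.3, 0, 0, 0, 0], [0, -1.7, -2.3, 0, 0, 0, 0], [0, -1.7, -2.3, 0, 0, 0, 0], [0, -1.7, -2.3, 0, 0, 0, 0], [0, -1.7, -2.3, 0, 0, 0, 0], [0, -1.7, -2.3, 0, 0, 0, 0], [0, -1.7, -2.3, 0, 0, 0, 0], [0, -1.7, -2.3, 0, 0, 0, 0], [0, -1.4, -1.6, 0, 0, 0, 0], [0, 0, 0, 0, 0, 0, 0], [0, 0, 0, 0, 0, 0, 0], [0, 0, 0, 0, 0, 0, 0]])

```text
clock: 28.58
eef_pos: [414.1, -196.6, 230.2]
tool_rot: [-0.053, 1.558, -3.118]
force: [-0.4, 0.1, -2.8]
width: 22.9
```

Run:
```python
from ov import *
st=rep(); im=snap('top','r')
```

```text
t 28.58 tcp [ 414.1 -196.6  230.2] xdir [-0.012 -0.    -1.   ] jaw deg -85.65 q [ 0.41  0.37 -0.04  2.02  0.03  0.77 -1.14] F [-0.4  0.1 -2.8] w 22.9
basin origin [ 49.3 204.6 121.2] tip [107.2 207.  121.2] back [ -8.7 202.1 121.1] pitch up deg 0.04 roll 0.71 yaw rel 2.43
tray origin [-251.9  220.1  121.2] tip [-193.9  220.1  121.2] back [-309.9  220.1  121.1] pitch up deg 0.04 roll 0.71 yaw rel 0.0
```

View pics/top_r.png

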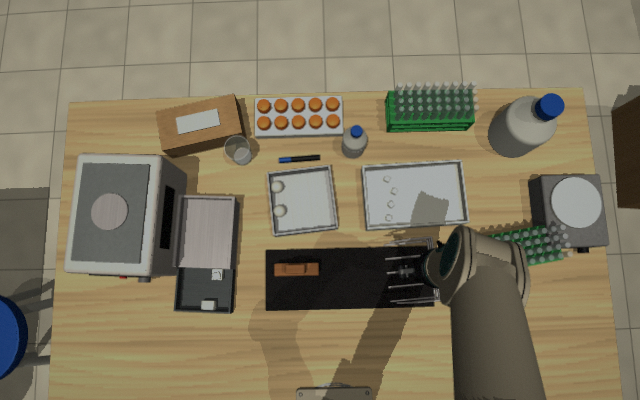

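Request:
arm_command(series=[[0, -0.7, 0, -1, 0, -0.35, 0], [0, -0.7, 0, -2, 0, -0.35, 0], [0, 0, 0, -2.5, 0, 0, 0], [0, 0, 0, -2.5, 0, 0, 0], [0, 0, 0, -1.5, 0, 0, 0], [0, 0, 0, -1, 0, 0, 0], [0, 0, 0, -0.5, 0, 0, 0], [0, 0, 0, 0, 0, 0, 0], [0, 0, 0, 0, 0, 0, 0]])

```text
clock: 29.38
eef_pos: [400.4, -196.4, 119.8]
tool_rot: [0.014, 1.57, -3.051]
force: [-1.1, 0.2, -2.6]
width: 24.1
```

Run:
```python
from ov import *
st=rep(); im=cv2.imread('pics/top_r.png'); crop(im,165,185,345,315,4,'c_r.png')
im=snap('side','s'); crop(im,160,200,360,400,4,'c_s.png')
for c in ('top','side'): print([(round(d['conf'],2),np.round(d['centre']).tolist()) for d in ctrl.spot_in('scrap0',c)])
```

```text
t 29.38 tcp [ 400.4 -196.4  119.8] xdir [-0.001 -0.    -1.   ] jaw deg -85.59 q [ 0.41  0.54 -0.03  2.17  0.04  0.43 -1.14] F [-1.1  0.2 -2.6] w 24.1
basin origin [ 49.9 217.1  10.8] tip [107.9 219.6  10.8] back [ -8.  214.6  10.8] pitch up deg -0.0 roll 0.05 yaw rel 2.49
tray origin [-250.8  232.6   10.8] tip [-192.8  232.7   10.8] back [-308.8  232.6   10.8] pitch up deg -0.0 roll 0.05 yaw rel 0.06
[]
[(0.89, [405.0, 317.0, 20.0]), (0.66, [334.0, 339.0, 26.0])]
```

View pics/c_r.png

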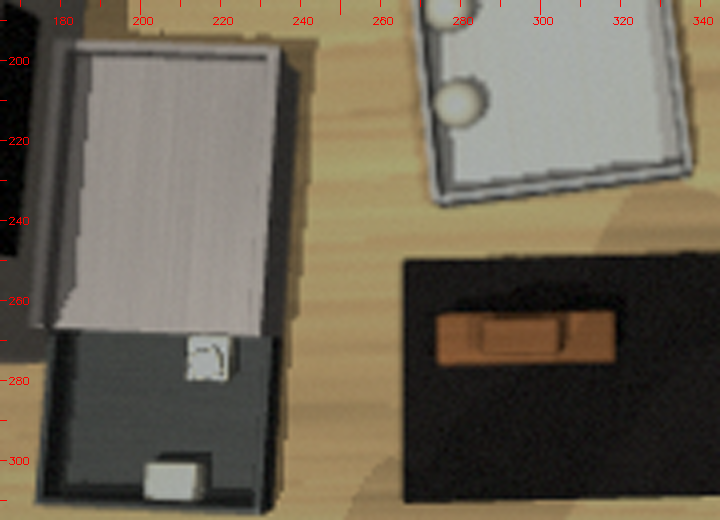

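View pics/c_s.png

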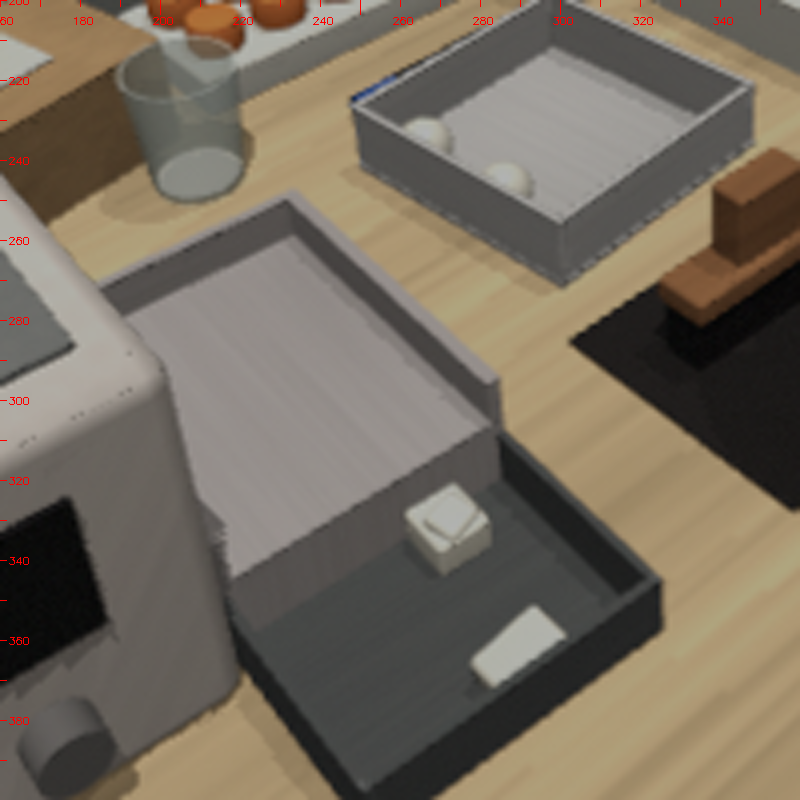

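Request:
arm_command(series=[[0, 0, 0, -0.4, 0, 0, 0], [0, 0, 0, -0.2, 0, 0, 0], [0, 0, 0, -0.1, 0, 0, 0], [0, 0, 0, 0, 0, 0, 0], [0, 0, 0, 0, 0, 0, 0], [1, 0, 0, 0, 0, 0, 0], [1, 0, 0, 0, 0, 0, 0], [1, 0, 0, 0, 0, 0, 0], [1, 0, 0, 0, 0, 0, 0], [1, 0, 0, 1, 0, 0, 0], [1, 0, 0, 3, 0, 0, 0], [1, 0, 0, 3.5, 0, 0, 0], [1, 0, 0, 3.5, 0, 0, 0], [1, 0, 0, 3, 0, 0, 0], [1, 0, -2, 0, 0, 0, 0], [1, 0, -2, 0, 0, 0, 0], [1, 0, 0, 0, 0, 0, 0], [1, 0, 0, 0, 0, 0, 0], [1, 0, 0, 0, 0, 0, 0]])

```text
clock: 31.12
eef_pos: [399.3, -236.0, 252.2]
tool_rot: [-0.494, 1.568, 2.724]
force: [-0.2, -0.6, 0.4]
width: 85.5
```

Run:
```python
from ov import *
st=rep(); snap('wrist','t'); snap('side','t'); im=snap('top','t'); crop(im,255,150,445,320,4,'c_t.png')
for n in ('ball0','chip0','scrap0','scoop','brush','reagent_bottle','beaker','marker','weigh_cup'):
  print(n,[(c,round(d['conf'],2),np.round(d['centre']).tolist()) for c in ('top','side') for d in ctrl.spot_in(n,c)])
```

```text
t 31.12 tcp [ 399.3 -236.   252.2] xdir [-0.002  0.001 -1.   ] jaw deg -85.66 q [ 0.49  0.34 -0.03  1.99  0.01  0.82 -1.04] F [-0.2 -0.6  0.4] w 85.5
basin origin [ 10.5 219.6 143.2] tip [ 68.4 222.  143.3] back [-47.5 217.1 143.1] pitch up deg 0.06 roll 0.12 yaw rel 2.42
tray origin [-290.   236.8  143.2] tip [-232.   236.8  143.3] back [-348.   236.8  143.1] pitch up deg 0.06 roll 0.12 yaw rel -0.01
ball0 [('top', 0.64, [584.0, 136.0, 36.0]), ('side', 0.71, [614.0, 71.0, 20.0]), ('side', 0.6, [580.0, 133.0, 37.0]), ('side', 0.44, [396.0, -204.0, 49.0]), ('side', 0.43, [649.0, 141.0, 44.0])]
chip0 [('top', 0.4, [335.0, 339.0, 29.0]), ('top', 0.4, [755.0, -70.0, 103.0])]
scrap0 [('top', 0.65, [414.0, 316.0, 24.0]), ('side', 0.89, [408.0, 317.0, 22.0]), ('side', 0.77, [336.0, 335.0, 27.0])]
scoop [('top', 0.86, [402.0, -202.0, 31.0]), ('side', 0.73, [393.0, -203.0, 43.0]), ('side', 0.32, [405.0, 319.0, 18.0])]
brush [('top', 0.9, [424.0, 87.0, 56.0]), ('top', 0.66, [742.0, 77.0, 14.0]), ('side', 0.69, [409.0, 105.0, 50.0])]
reagent_bottle [('top', 0.69, [756.0, -70.0, 102.0]), ('side', 0.49, [442.0, 498.0, 172.0])]
beaker [('top', 0.61, [771.0, 252.0, 44.0]), ('top', 0.26, [744.0, 77.0, 14.0]), ('side', 0.85, [742.0, 253.0, 60.0])]
marker [('top', 0.82, [743.0, 81.0, 13.0])]
weigh_cup [('side', 0.61, [359.0, -340.0, 35.0]), ('side', 0.46, [336.0, 337.0, 26.0])]
```

View pics/side_t.png

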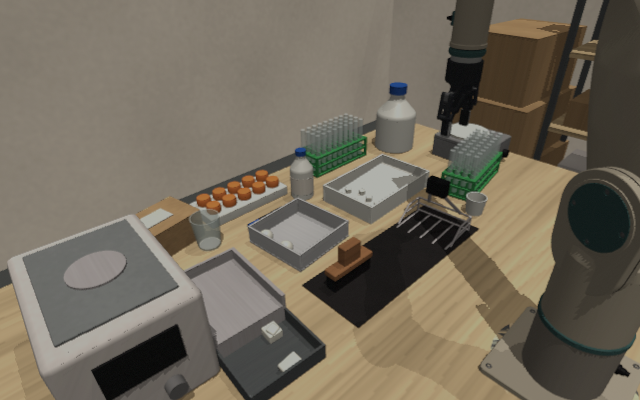

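View pics/top_t.png

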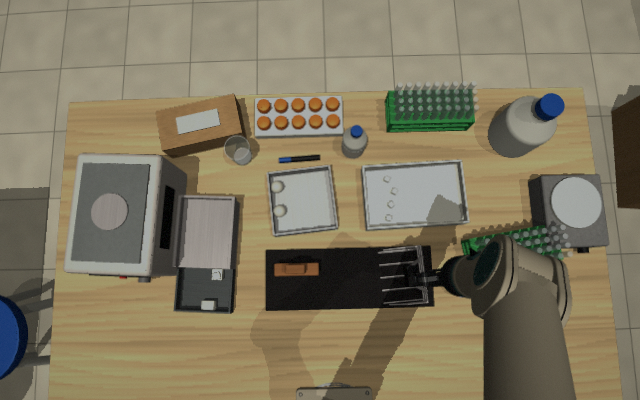

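View pics/wrist_t.png

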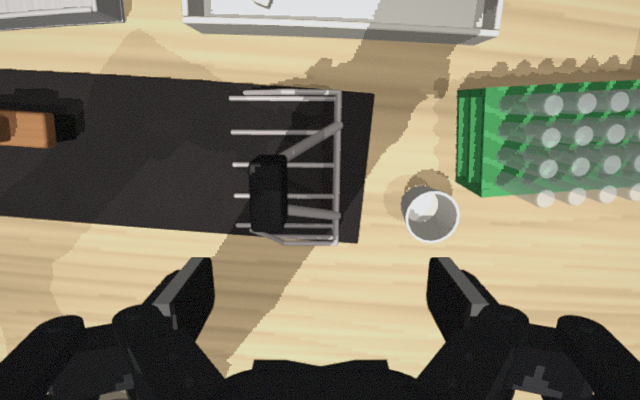

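Run:
```python
from cell import ctrl
print(ctrl.finish_job())
```

```text
the job is handed in; nothing more can be done
None
```

I handed the job in at about 31 s of the 176 s allowed. `finish_job` reports no verdict.

- **Sweeping:** two broken pieces were on the deck, and one pass with the brush put both in the scrap pan. Between the sweep and the pour, one piece was knocked across the pan, but it is still inside, near the front wall.
- **Scooping:** two balls were in the basin. The scoop lifted both out and tipped them into the drying tray. No chips were left on the scoop.
- **Last check (top, side and wrist pictures):**
  - The deck is clear and both pieces are in the pan.
  - Both balls rest against the tray wall.
  - All four chips are in the basin.
  - The scoop stands at about (400, -196) mm and the brush at about (424, 91) mm, both upright on the mat and released.
  - The bottle, beaker and pen read within 4 mm of where they started in the top view. The cup was hidden there. The side view put it about 20 mm from its first top-view reading, but it misplaces the unmoved beaker by as much, and the arm never came near the cup.

**Disagreements:**
- The networks gave a few wrong labels, mostly low-confidence, such as a "ball" on the scoop and a "chip" in the pan. The pictures contradicted these.
- The wrist view put the basin and tray about 3 mm from the top-camera fit, which was within the clearances used.

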